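# Lay the uplighter lamp down on the packing board

### The arm

A 6-joint arm with a two-finger parallel gripper is mounted at the origin on the work surface. World frame = base frame: x ahead of the robot, y to its left, z up, the work surface at z = 0. Lengths are in m, angles in degrees, forces in N, time in s.
With the tool pointing down it reaches from about 0.35 to 0.875 m from the base axis. Payload 4.2 kg.
Tool frame: the origin (TCP) lies on the centre line of the jaws, within the pads' length; the fingertips stand 19 mm ahead of it and the grasp point (between the pads) is the TCP; x points along the fingers, y is the direction in which the jaws open and shut, and the axes are right-handed (so a half turn about x gives the same grasp; the last joint's range is limited). The gripper opens to 87 mm and grips with 3 to 60 N. Pads are 19 mm wide; open, the fingers measure 117 mm over their backs; the gripper's body (75 mm by 190 mm) begins 51 mm behind the grasp point.
Start: joints at [84.431, 22.042, 0.453, 0, -68.411, -14.817], TCP at [0.218, 0.586, 0.242] pointing down, gripper open.
Joint ranges: [-179.83, 179.83], [-69.29, 118.12], [-61.27, 80.66], [-181.25, 117.63], [-171.15, -9.14], [-177.46, 177.46]. Speed limits (degrees/s): [159.86, 159.86, 180, 180, 180, 180].

### API

Orientations are given as a 3x3 rotation matrix whose columns are the frame's x, y, z axes.
In Python, from station import r, viewer, job, spotter gives the robot as it stands.
- The arm moves only by the tool play_rows, never from a script. Its argument "commands" is a list of rows, each an object of numbers: "fingers": the gripper command: -1 is fully open, 1 is shut, values between are in proportion; "tx", "ty", "tz": the shift along the tool's x, y, z normalised to -1 to 1, where 1 is 750 mm; "ax", "ay", "az": the turn, a rotation vector about the tool's x, y, z normalised to -1 to 1, where 1 is pi rad. In form: [{"fingers": .., "tx": .., "ty": .., "tz": .., "ax": .., "ay": .., "az": ..}, ...]. A call has 1 to 5 rows; each row is the pose to reach, as a shift and turn from the pose commanded when the call began, along the tool's axes at that moment, turning the shorter way round; what a row does not reach only later rows make up. A row lasts 1/12 s, in which the tool goes at most 41.7 mm and 7.16 degrees, less where a joint would pass 70% of its speed; a pose out of reach is approached as far as the arm can. A call with a number of a shift or a turn outside -1 to 1 is refused whole. A call with a gripper value outside its range is refused whole. The fingers move at their own pace and stop on an object; the grip force is fixed at half the most. Time passes only in rows, so rows that repeat a pose let the fingers close. It gives the time, the measured TCP pose, the force and the opening at its end, in the units of the state.
- r.sense(): the state, without advancing time (a new reading comes with each control period).
- viewer.capture(name): name is "scene" or "top" or "wrist"; returns a dict with "image" (480x640x3 uint8, red, green, blue), "fx", "fy", "cx", "cy" (pixels), "R" (3x3) and "t" (3): a world point X has camera coordinates R X + t; the wrist camera has in their place "mount" (4x4, takes a point from camera to tool coordinates, whose origin is the TCP and whose axes are the tool frame's). Camera axes: x right, y down, z forward; pixel columns grow to the right and rows downward; lengths in m; the calibration is good to about 2 mm. The wrist camera is an equidistant fisheye: a pixel r from the principal point sees the ray r / f radians off the axis. A picture is of the moment at which its call begins: read the wrist's pose just before it. There is no depth.
- job.finish_job(): hands the job in, once; it reports no verdict.
Trained networks look in a picture, given as the dict that the camera call returned (one of the last four; its "shot" number tells which), for a name from the list of things; names that differ only in an ending like _2 or _b are one class to them, and where a whole thing is asked for, a point or a joint stands for the part that bears it (a point fixed in the world has none). Each returns a list of dicts, best first, with "score" (0 to 1); they miss things now and then, are a little off and sometimes report something else, mostly with a low value. They report only what shows in the picture. A call takes as long as a camera call. They do not tell look-alikes from the thing itself.
- spotter.find_in(name, picture): "uv" ([column, row] in pixels, amid what is visible of it).
- spotter.silhouettes(name, picture): "region" (480x640 bool, what is visible of it) and "uv" ([column, row] in pixels, amid what is visible of it).
The state is a dict: "time_s": time; "joints": joint angles; "joint_velocities": joint speeds; "effort": joint torques, N m; "tcp_pos": TCP position; "ee_rot": TCP orientation; "wrist_force": force on the tool from outside, world axes, zero at the start; "moment": the same for the moment, N m; "gripper_width": opening from 0.0 (shut) to 1.0 (fully open).
Only numpy, scipy, OpenCV 4.12 (cv2) and the standard library are available. Lean on these libraries where they do the work, as an engineer would, in place of code of your own. Each camera call takes 0.05 s, during which the arm holds its last target. There are 200 camera calls.

### The job

Tip the white lamp over with your fingertips so that it lies flat on its side on the felt board with its foot still at the board's yellow edge, which is the stop. Check its fall with your fingers all the way, letting it down slowly so that it lands gently, and never lift, carry or drop it. Leave the speaker, the remote and the mug alone, and finish clear of everything.

Things in the scene. Friction and masses are not known exactly. Their poses are not given: they have to be found in the camera images.
- lamp: White rectangular lamp, an upright steel tube open at the top: 80 (x) by 100 (y) by 220 mm tall, 0.55 kg (may vary by a quarter), centre of mass 90 to 100 mm above its underside. Origin at the centre of its underside, z up to the mouth. It stands on the table, its -x face parallel to the stop edge and 1 to 5 mm from it; it must end lying on that -x face.
- lamp_toe (a point): Middle of the lower edge of the lamp's -x face, 40 mm from the lamp's origin along its -x. Pulled slowly at the rim the lamp tips here. Its balance lies at 0.4 to 0.5 rad of tilt (near there its face may rest against the stop edge); from 0.55 rad on it falls by itself unless fingers inside the mouth or under it bear it.
- lamp_mouth (a point): Centre of the lamp's open mouth at rim level, 220 mm from its origin along z. The mouth is 72 (x) by 92 (y) mm inside, walls 4 mm, and empty for 130 mm down from the rim (a bulb sits below that), so shut fingertips fit in.
- board: Fixed felt-faced packing board on the table, 240 (x) by 280 (y) by 10 mm high. Origin at the centre of its underside, z up. A yellow strip runs along its +x edge, on the left as the robot sees it (world +y, within 0.3 rad): this edge, 10 mm high, is the stop at the lamp's foot. The lamp is tipped toward the board's -x, to the robot's right.
- stop_edge (a point): Middle of the top of the board's yellow stop edge, 120 mm from the board's origin along its x and 10 mm up; the edge runs along the board's y.
- speaker: Bystander: grey box speaker, 75 by 70 by 95 mm tall, origin at the centre of its underside.
- remote: Bystander: black remote control lying on the table, 170 (x) by 45 (y) by 20 mm, origin at the centre of its underside.
- mug: Bystander: blue mug, 80 mm across, 90 mm tall, handle at its +y, origin at the centre of its underside.
Mind the look-alikes: they are no part of the job. Several things have the shape of the lamp; the one meant has the colours described above.

How it is judged (in metres and radians):
On the way:
1. the lamp leans well over toward the board, its foot at the stop (angle between lamp's own z axis and vertical above 0.6 rad and x of lamp_mouth in the frame of board below 0.08 m and x of lamp_toe in the frame of board below 0.155 m), for 0.1 s.
At the end, for the whole second after the job is handed in: The lamp lies at rest on its -x face on the board, flat within 0.06 rad, mouth toward the board's -x and square to the stop edge within 0.17 rad; lamp_toe lies from 15 mm inside the stop edge to 35 mm beyond it, and within 100 mm of the middle of the edge sideways (angle between lamp's own z axis and vertical above 1.48 rad and angle between the x axis of lamp and the z axis of board, either way round below 0.06 rad and angle between the z axis of lamp and the x axis of board, either way round below 0.17 rad and x of lamp_mouth in the frame of board below 0 m and height (world z) of lamp below 0.056 m and x of lamp_toe in the frame of board between 0.105 and 0.155 m and y of lamp_toe in the frame of board between -0.1 and 0.1 m and linear speed of lamp below 0.01 m/s and angular speed of lamp below 0.05 rad/s); the robot touches nothing.
It fails at once if the lamp falls or is swung fast instead of being let down gently (over 3.5 rad/s) (angular speed of lamp above 3.5 rad/s).
It fails at once if the lamp is lifted: its tipping edge rises more than 35 mm above the table (height (world z) of lamp_toe above 0.035 m).
It fails at once if the lamp is carried or pushed away from the stop (tipping edge more than 20 mm inside the edge or 60 mm beyond it) (x of lamp_toe in the frame of board below 0.1 m or x of lamp_toe in the frame of board above 0.18 m).
It fails at once if the speaker, remote or mug is disturbed (moved more than 20 mm) (distance of any of speaker, remote, mug from where it was at the start of the episode above 0.02 m).
It also fails if it takes over 56 s, if anything falls off the work surface, if the arm or the gripper's body presses on something with over 40 N, if the wrist force passes 120 N, or if a joint passes its speed limit or range.

## Working session

There is one attempt and no reset: what is moved stays moved. The work goes in short steps, Python scripts to look and compute and a tool call to move; the robot and the scene stay as the last step left them, time stands still between calls to the robot, and variables do not carry over. Pictures are saved under pics/ and viewed, about 8 in all and at most 12, crops included, and the job is handed in when it is done.

Besides the shell and the picture viewer there is one more tool, called after ">>>" in YAML: its name, and indented under it one key for each argument. play_rows: Moves the arm, as the interface text tells. Its arguments: {"type":"object","properties":{"commands":{"type":"array"}},"required":["commands"]}

```bash
ls; mkdir -p pics
python3 - <<'E'
from station import r, viewer, spotter
import cv2,numpy as np
s=r.sense(); print(s['time_s'],s['tcp_pos'],s['ee_rot'],s['gripper_width'],s['wrist_force'])
ims=[]
for n in ('scene','top'):
    p=viewer.capture(n); print(n,p['fx'],p['cx'],p['cy'],np.round(p['R'],4).tolist(),np.round(p['t'],4).tolist())
    np.savez('%s.npz'%n,**{k:np.array(v) for k,v in p.items() if k in('image','fx','fy','cx','cy','R','t')})
    for o in('lamp','board','speaker','remote','mug'):
        for d in spotter.find_in(o,p)[:5]: print(o,np.round(d['uv']),round(d['score'],2))
    cv2.imwrite(f'pics/{n}.png',p['image'][:,:,::-1])
E
```

```text
pics
0.0 [0.21747003 0.58533078 0.24046469] [[-6.73673198e-04 -3.48498068e-01 -9.37309257e-01]
 [-2.10883641e-03 -9.37306890e-01  3.48498704e-01]
 [-9.99997549e-01  2.21140612e-03 -1.03486882e-04]] 0.9990732315895204 [0.28529252 0.07229004 0.81600738]
scene 512.5592725532161 319.39104047110754 239.0973028407004 [[-0.7688, 0.6395, 0.007], [0.5238, 0.6359, -0.5668], [-0.3669, -0.4321, -0.8238]] [0.3499, -0.2847, 1.3743]
lamp [356. 222.] 0.94
lamp [276. 327.] 0.8
lamp [495. 273.] 0.72
lamp [438. 386.] 0.57
lamp [275. 238.] 0.34
board [276. 238.] 0.89
board [386. 317.] 0.7
board [358. 224.] 0.23
speaker [216. 281.] 0.89
remote [209. 205.] 0.89
mug [389. 319.] 0.6
top 552.5155315339968 316.6148815963779 235.58108711689786 [[0.0189, -0.9998, 0.0063], [-0.9867, -0.0197, -0.1612], [0.1613, -0.0031, -0.9869]] [0.0946, 0.5711, 1.0876]
lamp [246. 369.] 0.9
lamp [161. 356.] 0.83
lamp [266. 144.] 0.67
lamp [302. 281.] 0.66
lamp [130. 216.] 0.65
board [378. 253.] 0.95
speaker [364. 156.] 0.68
remote [462. 209.] 0.68
mug [222. 254.] 0.9
```

```bash
sleep 1; ls pics
```

```text
scene.png
top.png
```

View pics/scene.png

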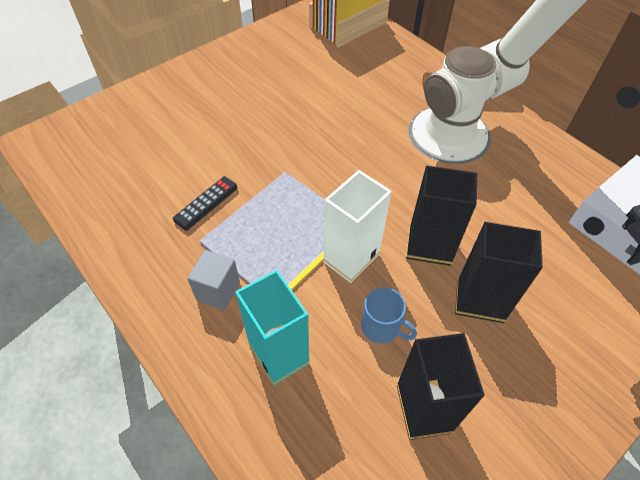

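View pics/top.png

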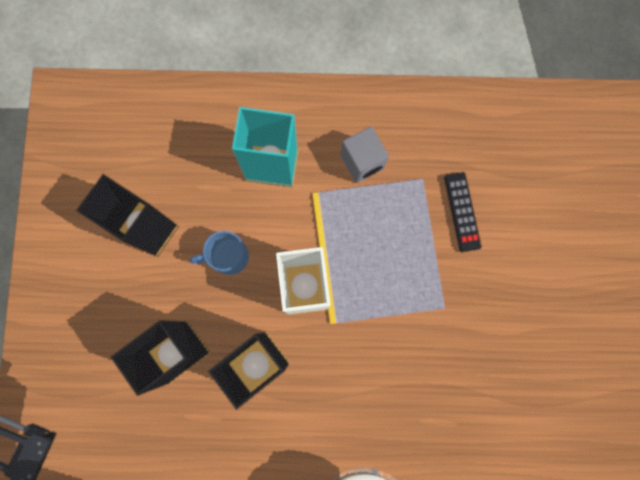

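Five things are lamp-shaped. In the top view they are teal (266,144) and black (130,216), (161,356) and (246,369), plus white (302,281), which is (357,225) in the scene view. Only the white one fits: it is white and stands at the yellow edge. The board's corners are at about (313,193), (424,180), (443,308) and (331,323) in the top view. Next I fit the poses and confirm the lamp in one crop.

```bash
cat > fit.py <<'E'
import cv2,numpy as np
from scipy.optimize import minimize
def load(n): return dict(np.load(f'{n}.npz'))
def proj(p,X):
    c=np.asarray(X)@p['R'].T+p['t']; return np.c_[c[:,0]/c[:,2]*p['fx']+p['cx'],c[:,1]/c[:,2]*p['fy']+p['cy']]
def back(p,uv,z):
    d=p['R'].T@np.array([(uv[0]-p['cx'])/p['fx'],(uv[1]-p['cy'])/p['fy'],1]); o=-p['R'].T@p['t']
    return o+d*(z-o[2])/d[2]
def box(x,y,a,sx,sy,sz,z0=0):
    P=np.array([[i*sx/2,j*sy/2,k*sz+z0] for i in(-1,1) for j in(-1,1) for k in(0,1)])
    c,s=np.cos(a),np.sin(a); return P@np.array([[c,-s,0],[s,c,0],[0,0,1]]).T+[x,y,0]
def hullmask(p,X,S=4):
    m=np.zeros((480*S,640*S),np.uint8)
    cv2.fillConvexPoly(m,cv2.convexHull(np.round(proj(p,X)*S).astype(np.int32)),255)
    return cv2.resize(m,(640,480),interpolation=cv2.INTER_AREA)/255.
E
cat > a.py <<'E'
from fit import *
from station import viewer,spotter
T,S=load('top'),load('scene')
# board
cs=[back(T,u,.01) for u in((313,193),(424,180),(443,308),(331,323))]
print(np.round(cs,4).tolist())
ps={n:viewer.capture(n) for n in('top','scene')}
def region(o,n,uv):
    for d in spotter.silhouettes(o,ps[n]):
        if np.hypot(*(np.array(d['uv'])-uv))<25: return np.array(d['region'],float)
rl={'top':region('lamp','top',(302,281)),'scene':region('lamp','scene',(357,225))}
rb={'top':region('board','top',(378,253))}
print({k:(None if v is None else v.sum()) for k,v in {**rl,'b':rb['top']}.items()})
def cost(q,reg,dims,ig=None):
    return sum(np.abs((hullmask(ps[n],box(*q,*dims))-m)*(1 if ig is None else ig)).sum() for n,m in reg.items() if m is not None)
c=np.mean(cs,0); a0=np.arctan2(*(cs[0]-cs[1])[1::-1])
f=lambda q0,reg,dims,ig=None: minimize(cost,q0,args=(reg,dims,ig),method='Nelder-Mead',options=dict(initial_simplex=np.array([q0]*4)+np.r_[[[0]*3],np.diag([.015,.015,.08])],xatol=1e-4))
L=f([*back(T,(303,281),.2)[:2],a0],rl,(.08,.1,.22))
ig=1-cv2.dilate((rl['top'] if rl['top'] is not None else np.zeros((480,640))),np.ones((9,9)))
B=f([*c[:2],a0],rb,(.24,.28,.01),ig)
print('lamp',L.x,L.fun,'board',B.x,B.fun, 'guess',c,a0)
b,l=B.x,L.x; R=lambda a:np.array([[np.cos(a),-np.sin(a)],[np.sin(a),np.cos(a)]])
toe=l[:2]+R(l[2])@[-.04,0]; print('toe in board',R(b[2]).T@(toe-b[:2]))
im=ps['top']['image'][:,:,::-1].copy()
big=cv2.resize(im[150:350,200:470],None,fx=2.9,fy=2.9)
for X in(box(*l,.08,.1,.22),box(*b,.24,.28,.01)):
    for u in proj(ps['top'],X): cv2.circle(big,tuple(np.round((u-[200,150]+.5)*2.9).astype(int)),3,(0,0,255),1)
cv2.imwrite('pics/crop.png',big)
for o,z in(('speaker',.09),('mug',.09),('remote',.02)):
    for d in spotter.find_in(o,ps['top'])[:1]: print(o,back(T,d['uv'],z))
E
python3 a.py
```

```text
[[0.6675, 0.115, 0.01], [0.7011, -0.1236, 0.01], [0.428, -0.1597, 0.01], [0.3928, 0.0724, 0.01]]
{'top': np.float64(2834.0), 'scene': np.float64(5266.0), 'b': np.float64(14605.0)}
lamp [0.46684186 0.12812326 1.72673408] 315.09019607843135 board [ 0.54695624 -0.02295024  1.71569883] 243.54117647058825 guess [ 0.54733657 -0.02398347  0.01      ] 1.7108355543528138
toe in board [0.12106087 0.05701898]
speaker [0.73174396 0.01523193 0.09      ]
mug [0.5161997  0.29322316 0.09      ]
remote [ 0.63735903 -0.20317853  0.02      ]
```

View pics/crop.png

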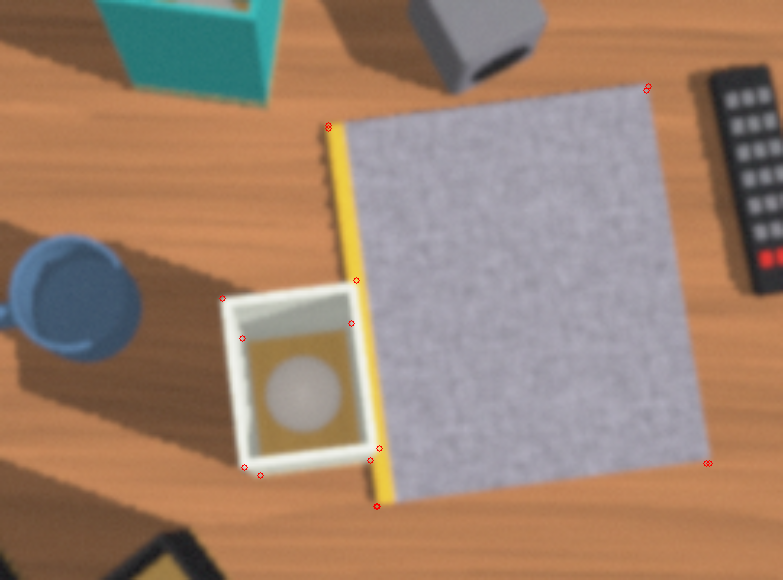

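The crop confirms the white lamp at the yellow edge, with its mouth centre at about (300,375) in the crop. The fitted corners sit on the rim and the board. Its toe is about 1 mm from the stop, at board y = +57 mm.

Plan: put the partly open fingers into the mouth with the jaws along lamp x. Pull by the -x wall, then bear the +x wall on the finger backs all the way down, while the tool tilts only about 40°.

```bash
cat > plan.py <<'E'
import numpy as np,json
from scipy.spatial.transform import Rotation as Ro
A=1.722; EX=np.array([np.cos(A),np.sin(A),0]); EZ=np.array([0,0,1.]); 
LC=np.array([.4669,.1281,0]); TOE=LC-.04*EX; G=.0015; CAP=.014
def toolR(beta):  # tool x = fingers direction
    b=np.radians(beta); x=np.sin(b)*EX-np.cos(b)*EZ; y=-(np.cos(b)*EX+np.sin(b)*EZ)
    return np.c_[x,y,np.cross(x,y)]
def world(X,Z): return TOE+X*EX+Z*EZ
def lamp(phi):  # toe X,Z for tilt
    p=np.radians(phi); px=max(0,-G+.010*np.tan(min(p,1.3))); pz=0
    if px>CAP: px=CAP; pz=.010-(px+G)/np.tan(p)
    return px,pz
def beta_of(phi,k=.8): return max(0,(phi-40)*k)
def pose(phi,t=.048,d=.050,beta=None,s1=None):
    b=beta_of(phi) if beta is None else beta
    a=np.radians(phi-b); slack=.072-d*np.sin(a)-t*np.cos(a)
    s1=slack/2/np.cos(a) if s1 is None else s1
    u=np.array([-np.sin(a),-np.cos(a)]); n=np.array([np.cos(a),-np.sin(a)])
    c=np.array([.036,.220])+d*u-(t/2+s1)*n-.019*u   # TCP in lamp frame (x,z)
    p=np.radians(phi); px,pz=lamp(phi); x=c[0]+.04; z=c[1]
    return world(px+x*np.cos(p)-z*np.sin(p), pz+x*np.sin(p)+z*np.cos(p)),toolR(b)
def row(cur,tgt,f):
    (p0,R0),(p1,R1)=cur,tgt; d=R0.T@(p1-p0)/.75; a=Ro.from_matrix(R0.T@R1).as_rotvec()/np.pi
    return dict(fingers=f,**{k:round(float(v),4) for k,v in zip(('tx','ty','tz','ax','ay','az'),[*d,*a])})
def now():
    from station import r
    s=r.sense(); print('t',round(s['time_s'],2),'tcp',np.round(s['tcp_pos'],4),'F',np.round(s['wrist_force'],1),'w',round(s['gripper_width']*87,1),'J',np.round(s['joints'],0))
    return np.array(s['tcp_pos']),np.array(s['ee_rot'])
E
python3 - <<'E'
from plan import *
c=now(); f=.586
up=(c[0]+[0,0,.09],c[1]); over=(np.array([*LC[:2],.33]),toolR(0))
print(row(c,up,f)); print(row(c,over,f)); print(row(over,(pose(0)[0],toolR(0)),f),pose(0)[0])
for q in range(0,91,15): print(q,np.round(pose(q)[0],3),beta_of(q))
E
```

```text
t 1.0 tcp [0.2177 0.5858 0.2416] F [-0.3  1.3  0.6] w 86.9 J [ 84.  22.   0.   0. -68. -15.]
{'fingers': 0.586, 'tx': -0.12, 'ty': -0.0, 'tz': -0.0, 'ax': 0.0, 'ay': 0.0, 'az': 0.0}
{'fingers': 0.586, 'tx': -0.1179, 'ty': 0.4563, 'tz': -0.5241, 'ax': -0.1614, 'ay': -0.0, 'az': 0.0}
{'fingers': 0.586, 'tx': 0.188, 'ty': 0.0, 'tz': 0.0, 'ax': 0.0, 'ay': 0.0, 'az': 0.0} [0.4669 0.1281 0.189 ]
0 [0.467 0.128 0.189] 0
15 [0.475 0.076 0.201] 0
30 [0.483 0.022 0.198] 0
45 [ 0.491 -0.027  0.177] 4.0
60 [ 0.496 -0.065  0.14 ] 16.0
75 [ 0.501 -0.097  0.097] 28.0
90 [ 0.504 -0.115  0.045] 40.0
```

>>> play_rows:
  commands:
    - {"fingers":0.586,"tx":-0.05,"ty":0,"tz":0,"ax":0,"ay":0,"az":0}
    - {"fingers":0.586,"tx":-0.1,"ty":0,"tz":0,"ax":0,"ay":0,"az":0}
    - {"fingers":0.586,"tx":-0.12,"ty":0.03,"tz":-0.035,"ax":-0.02,"ay":0,"az":0}
    - {"fingers":0.586,"tx":-0.12,"ty":0.065,"tz":-0.075,"ax":-0.05,"ay":0,"az":0}
    - {"fingers":0.586,"tx":-0.12,"ty":0.1,"tz":-0.115,"ax":-0.08,"ay":0,"az":0}

```text
time_s: 1.42
tcp_pos: [0.2727, 0.4851, 0.3329]
ee_rot: [[0.001, -0.098, -0.995], [0.003, -0.995, 0.098], [-1.0, -0.003, -0.0]]
wrist_force: [0.7, 0.3, -0.1]
gripper_width: 0.706
```

Run:
```python
from plan import *
c=now(); over=(np.array([*LC[:2],.33]),toolR(0)); print(row(c,over,.586))
```

```text
t 1.42 tcp [0.2727 0.4851 0.3329] F [ 0.7  0.3 -0.1] w 61.4 J [ 77.  12.  -0.   0. -77.   7.]
{'fingers': 0.586, 'tx': 0.0026, 'ty': 0.4484, 'tz': -0.3044, 'ax': -0.0794, 'ay': -0.0003, 'az': 0.0009}
```

>>> play_rows:
  commands:
    - {"fingers":0.586,"tx":0,"ty":0.045,"tz":-0.03,"ax":-0.016,"ay":0,"az":0}
    - {"fingers":0.586,"tx":0,"ty":0.09,"tz":-0.06,"ax":-0.032,"ay":0,"az":0}
    - {"fingers":0.586,"tx":0,"ty":0.135,"tz":-0.09,"ax":-0.048,"ay":0,"az":0}
    - {"fingers":0.586,"tx":0,"ty":0.18,"tz":-0.12,"ax":-0.064,"ay":0,"az":0}
    - {"fingers":0.586,"tx":0,"ty":0.225,"tz":-0.15,"ax":-0.0794,"ay":0,"az":0}

```text
time_s: 1.83
tcp_pos: [0.3671, 0.304, 0.3319]
ee_rot: [[0.001, 0.148, -0.989], [0.001, -0.989, -0.148], [-1.0, -0.001, -0.001]]
wrist_force: [0.6, 0.3, 0.2]
gripper_width: 0.326
```

>>> play_rows:
  commands:
    - {"fingers":0.586,"tx":0,"ty":0.045,"tz":-0.03,"ax":0,"ay":0,"az":0}
    - {"fingers":0.586,"tx":0,"ty":0.09,"tz":-0.06,"ax":0,"ay":0,"az":0}
    - {"fingers":0.586,"tx":0,"ty":0.135,"tz":-0.09,"ax":0,"ay":0,"az":0}
    - {"fingers":0.586,"tx":0,"ty":0.18,"tz":-0.12,"ax":0,"ay":0,"az":0}
    - {"fingers":0.586,"tx":0,"ty":0.223,"tz":-0.154,"ax":0,"ay":0,"az":0}

```text
time_s: 2.25
tcp_pos: [0.5058, 0.1552, 0.3322]
ee_rot: [[0.001, 0.145, -0.989], [0.001, -0.989, -0.145], [-1.0, -0.001, -0.001]]
wrist_force: [0.3, 1.1, -0.6]
gripper_width: 0.211
```

Run:
```python
from plan import *
import cv2
from station import viewer
c=now(); over=(np.array([*LC[:2],.33]),toolR(0)); print(row(c,over,.586)); print(row(c,pose(0),.586))
p=viewer.capture('wrist'); cv2.imwrite('pics/w1.png',p['image'][:,:,::-1]); print(p['fx'],p['cx'],p['cy'],np.round(p['mount'],3).tolist())
# predicted rim corners (outer & inner) in wrist
M=np.linalg.inv(np.array(p['mount']))
EY=np.cross(EZ,EX)
for hx,hy in((.036,.046),):
    for i,j in((1,1),(1,-1),(-1,-1),(-1,1)):
        X=LC+i*hx*EX+j*hy*EY+.22*EZ; q=c[1].T@(X-c[0]); q=M[:3,:3]@q+M[:3,3]
        th=np.arctan2(np.hypot(q[0],q[1]),q[2]); k=p['fx']*th/np.hypot(q[0],q[1]); print(i,j,np.round([p['cx']+k*q[0],p['cy']+k*q[1]],1))
```

```text
t 2.25 tcp [0.5058 0.1552 0.3322] F [ 0.3  1.1 -0.6] w 18.3 J [ 35.  10.  -4.  -0. -77.  64.]
{'fingers': 0.586, 'tx': 0.0028, 'ty': 0.0282, 'tz': 0.0566, 'ax': -0.0019, 'ay': -0.0003, 'az': 0.0002}
{'fingers': 0.586, 'tx': 0.1908, 'ty': 0.0283, 'tz': 0.0568, 'ax': -0.0019, 'ay': -0.0003, 'az': 0.0002}
371.64829954431775 322.52617281907493 243.77907881966064 [[0.001, -0.268, 0.964, -0.144], [1.0, 0.001, -0.001, 0.0], [-0.001, 0.964, 0.268, -0.074], [0.0, 0.0, 0.0, 1.0]]
1 1 [304.2 353.4]
1 -1 [301.2 243.1]
-1 -1 [400.9 242.7]
-1 1 [392.9 351.9]
```

View pics/w1.png

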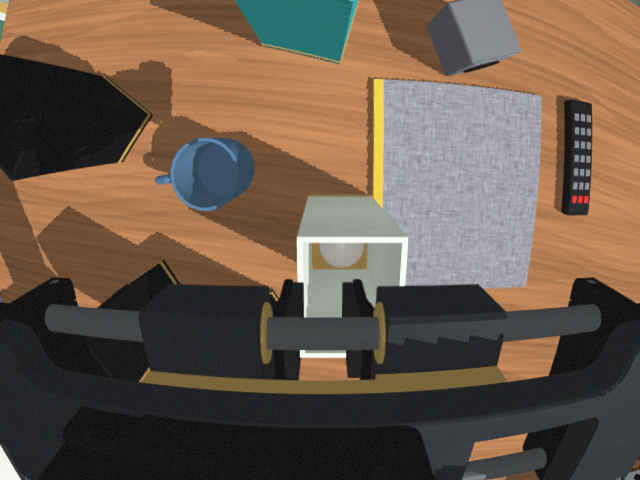

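The wrist picture shows the white mouth. Its inner far corners are at about (302,243) and (402,243), within 2 px of the prediction. Going over it and in.

>>> play_rows:
  commands:
    - {"fingers":0.586,"tx":0,"ty":0.014,"tz":0.03,"ax":-0.002,"ay":0,"az":0}
    - {"fingers":0.586,"tx":0.003,"ty":0.0282,"tz":0.0567,"ax":-0.002,"ay":0,"az":0}
    - {"fingers":0.586,"tx":0.02,"ty":0.0282,"tz":0.0567,"ax":-0.002,"ay":0,"az":0}
    - {"fingers":0.586,"tx":0.05,"ty":0.0282,"tz":0.0567,"ax":-0.002,"ay":0,"az":0}
    - {"fingers":0.586,"tx":0.08,"ty":0.0282,"tz":0.0567,"ax":-0.002,"ay":0,"az":0}

```text
time_s: 2.72
tcp_pos: [0.4662, 0.1299, 0.272]
ee_rot: [[0.003, 0.15, -0.989], [0.002, -0.989, -0.15], [-1.0, -0.001, -0.003]]
wrist_force: [-0.0, 0.1, -0.6]
gripper_width: 0.209
```

>>> play_rows:
  commands:
    - {"fingers":0.586,"tx":0,"ty":0,"tz":0,"ax":0,"ay":0,"az":0}
    - {"fingers":0.586,"tx":0.03,"ty":0,"tz":0,"ax":0,"ay":0,"az":0}
    - {"fingers":0.586,"tx":0.06,"ty":0,"tz":0,"ax":0,"ay":0,"az":0}
    - {"fingers":0.586,"tx":0.09,"ty":0,"tz":0,"ax":0,"ay":0,"az":0}
    - {"fingers":0.586,"tx":0.11,"ty":0,"tz":0,"ax":0,"ay":0,"az":0}

```text
time_s: 3.13
tcp_pos: [0.466, 0.1301, 0.1884]
ee_rot: [[-0.001, 0.151, -0.989], [-0.0, -0.989, -0.151], [-1.0, 0.0, 0.001]]
wrist_force: [0.1, 0.1, 0.2]
gripper_width: 0.207
```

```bash
cat > steps.py <<'E'
import sys
from plan import *
# chain of calls: python3 steps.py phi1 phi2 ... ; each call interpolates from previous phi (first arg = current)
ph=[float(x) for x in sys.argv[1:]]; cur=now(); print('now vs pose',np.round((cur[0]-pose(ph[0])[0])*1e3,1))
for a,b in zip(ph,ph[1:]):
    rows=[row(cur,pose(a+(b-a)*k/5),.586) for k in range(1,6)]
    print(a,b,json.dumps(rows)); cur=pose(b)
E
python3 steps.py 0 4 8 12
```

```text
t 3.13 tcp [0.466  0.1301 0.1884] F [0.1 0.1 0.2] w 18.0 J [ 35.  11. -23.  -0. -56.  64.]
now vs pose [-0.9  2.  -0.6]
0.0 4.0 [{"fingers": 0.586, "tx": -0.0022, "ty": 0.0064, "tz": -0.0008, "ax": 0.0001, "ay": 0.0002, "az": -0.0001}, {"fingers": 0.586, "tx": -0.0035, "ty": 0.0101, "tz": -0.0008, "ax": 0.0001, "ay": 0.0002, "az": -0.0001}, {"fingers": 0.586, "tx": -0.0048, "ty": 0.0138, "tz": -0.0008, "ax": 0.0001, "ay": 0.0002, "az": -0.0001}, {"fingers": 0.586, "tx": -0.006, "ty": 0.0175, "tz": -0.0008, "ax": 0.0001, "ay": 0.0002, "az": -0.0001}, {"fingers": 0.586, "tx": -0.0072, "ty": 0.0213, "tz": -0.0008, "ax": 0.0001, "ay": 0.0002, "az": -0.0001}]
4.0 8.0 [{"fingers": 0.586, "tx": -0.0011, "ty": 0.0038, "tz": -0.0, "ax": 0.0, "ay": 0.0, "az": 0.0}, {"fingers": 0.586, "tx": -0.0021, "ty": 0.0076, "tz": 0.0, "ax": 0.0, "ay": 0.0, "az": 0.0}, {"fingers": 0.586, "tx": -0.0031, "ty": 0.0114, "tz": -0.0, "ax": 0.0, "ay": 0.0, "az": 0.0}, {"fingers": 0.586, "tx": -0.004, "ty": 0.0152, "tz": 0.0, "ax": 0.0, "ay": 0.0, "az": 0.0}, {"fingers": 0.586, "tx": -0.0049, "ty": 0.0191, "tz": 0.0, "ax": 0.0, "ay": 0.0, "az": 0.0}]
8.0 12.0 [{"fingers": 0.586, "tx": -0.0008, "ty": 0.0038, "tz": -0.0, "ax": 0.0, "ay": 0.0, "az": 0.0}, {"fingers": 0.586, "tx": -0.0015, "ty": 0.0075, "tz": -0.0, "ax": 0.0, "ay": 0.0, "az": 0.0}, {"fingers": 0.586, "tx": -0.0022, "ty": 0.0113, "tz": -0.0, "ax": 0.0, "ay": 0.0, "az": 0.0}, {"fingers": 0.586, "tx": -0.0028, "ty": 0.015, "tz": -0.0, "ax": 0.0, "ay": 0.0, "az": 0.0}, {"fingers": 0.586, "tx": -0.0034, "ty": 0.0188, "tz": -0.0, "ax": 0.0, "ay": 0.0, "az": 0.0}]
```

>>> play_rows:
  commands:
    - {"fingers":0.586,"tx":-0.002,"ty":0.006,"tz":0,"ax":0,"ay":0,"az":0}
    - {"fingers":0.586,"tx":-0.0035,"ty":0.01,"tz":0,"ax":0,"ay":0,"az":0}
    - {"fingers":0.586,"tx":-0.0048,"ty":0.014,"tz":0,"ax":0,"ay":0,"az":0}
    - {"fingers":0.586,"tx":-0.006,"ty":0.0175,"tz":0,"ax":0,"ay":0,"az":0}
    - {"fingers":0.586,"tx":-0.0072,"ty":0.021,"tz":0,"ax":0,"ay":0,"az":0}

```text
time_s: 3.55
tcp_pos: [0.4693, 0.1145, 0.196]
ee_rot: [[0.003, 0.151, -0.989], [0.001, -0.989, -0.151], [-1.0, -0.001, -0.003]]
wrist_force: [0.1, 1.1, -0.6]
gripper_width: 0.205
```

>>> play_rows:
  commands:
    - {"fingers":0.586,"tx":-0.001,"ty":0.004,"tz":0,"ax":0,"ay":0,"az":0}
    - {"fingers":0.586,"tx":-0.002,"ty":0.0076,"tz":0,"ax":0,"ay":0,"az":0}
    - {"fingers":0.586,"tx":-0.003,"ty":0.0114,"tz":0,"ax":0,"ay":0,"az":0}
    - {"fingers":0.586,"tx":-0.004,"ty":0.0152,"tz":0,"ax":0,"ay":0,"az":0}
    - {"fingers":0.586,"tx":-0.005,"ty":0.019,"tz":0,"ax":0,"ay":0,"az":0}

```text
time_s: 3.97
tcp_pos: [0.4706, 0.1001, 0.1983]
ee_rot: [[-0.0, 0.151, -0.989], [-0.0, -0.989, -0.151], [-1.0, -0.0, 0.0]]
wrist_force: [0.2, 0.8, -0.7]
gripper_width: 0.206
```

>>> play_rows:
  commands:
    - {"fingers":0.586,"tx":-0.001,"ty":0.004,"tz":0,"ax":0,"ay":0,"az":0}
    - {"fingers":0.586,"tx":-0.0015,"ty":0.0075,"tz":0,"ax":0,"ay":0,"az":0}
    - {"fingers":0.586,"tx":-0.0022,"ty":0.0113,"tz":0,"ax":0,"ay":0,"az":0}
    - {"fingers":0.586,"tx":-0.0028,"ty":0.015,"tz":0,"ax":0,"ay":0,"az":0}
    - {"fingers":0.586,"tx":-0.0034,"ty":0.0188,"tz":0,"ax":0,"ay":0,"az":0}

```text
time_s: 4.38
tcp_pos: [0.4728, 0.0862, 0.2007]
ee_rot: [[-0.0, 0.151, -0.989], [0.0, -0.989, -0.151], [-1.0, -0.0, 0.0]]
wrist_force: [0.1, 1.6, -0.7]
gripper_width: 0.203
```

```bash
python3 - <<'E'
import cv2,numpy as np
from station import viewer
p=viewer.capture('scene')
cv2.imwrite('pics/s2.png',cv2.resize(p['image'][130:330,200:460,::-1],None,fx=3,fy=3))
E
python3 steps.py 12 16 20 24
```

```text
t 4.43 tcp [0.4728 0.0859 0.2009] F [0.3 0.3 0.2] w 18.0 J [ 30.  10. -23.   0. -57.  69.]
now vs pose [-0.4 -0.4  0.9]
12.0 16.0 [{"fingers": 0.586, "tx": 0.0006, "ty": 0.0033, "tz": -0.0007, "ax": -0.0001, "ay": 0.0, "az": -0.0}, {"fingers": 0.586, "tx": 0.0002, "ty": 0.0071, "tz": -0.0007, "ax": -0.0001, "ay": 0.0, "az": -0.0}, {"fingers": 0.586, "tx": -0.0002, "ty": 0.0109, "tz": -0.0007, "ax": -0.0001, "ay": 0.0, "az": -0.0}, {"fingers": 0.586, "tx": -0.0005, "ty": 0.0147, "tz": -0.0007, "ax": -0.0001, "ay": 0.0, "az": -0.0}, {"fingers": 0.586, "tx": -0.0008, "ty": 0.0185, "tz": -0.0007, "ax": -0.0001, "ay": 0.0, "az": -0.0}]
16.0 20.0 [{"fingers": 0.586, "tx": -0.0002, "ty": 0.0038, "tz": -0.0, "ax": 0.0, "ay": 0.0, "az": 0.0}, {"fingers": 0.586, "tx": -0.0003, "ty": 0.0077, "tz": -0.0, "ax": 0.0, "ay": 0.0, "az": 0.0}, {"fingers": 0.586, "tx": -0.0004, "ty": 0.0115, "tz": -0.0, "ax": 0.0, "ay": 0.0, "az": 0.0}, {"fingers": 0.586, "tx": -0.0004, "ty": 0.0153, "tz": -0.0, "ax": 0.0, "ay": 0.0, "az": 0.0}, {"fingers": 0.586, "tx": -0.0004, "ty": 0.0192, "tz": -0.0, "ax": 0.0, "ay": 0.0, "az": 0.0}]
20.0 24.0 [{"fingers": 0.586, "tx": 0.0001, "ty": 0.0039, "tz": -0.0, "ax": 0.0, "ay": 0.0, "az": 0.0}, {"fingers": 0.586, "tx": 0.0003, "ty": 0.0077, "tz": -0.0, "ax": 0.0, "ay": 0.0, "az": 0.0}, {"fingers": 0.586, "tx": 0.0005, "ty": 0.0116, "tz": -0.0, "ax": 0.0, "ay": 0.0, "az": 0.0}, {"fingers": 0.586, "tx": 0.0008, "ty": 0.0154, "tz": -0.0, "ax": 0.0, "ay": 0.0, "az": 0.0}, {"fingers": 0.586, "tx": 0.0011, "ty": 0.0193, "tz": -0.0, "ax": 0.0, "ay": 0.0, "az": 0.0}]
```

View pics/s2.png

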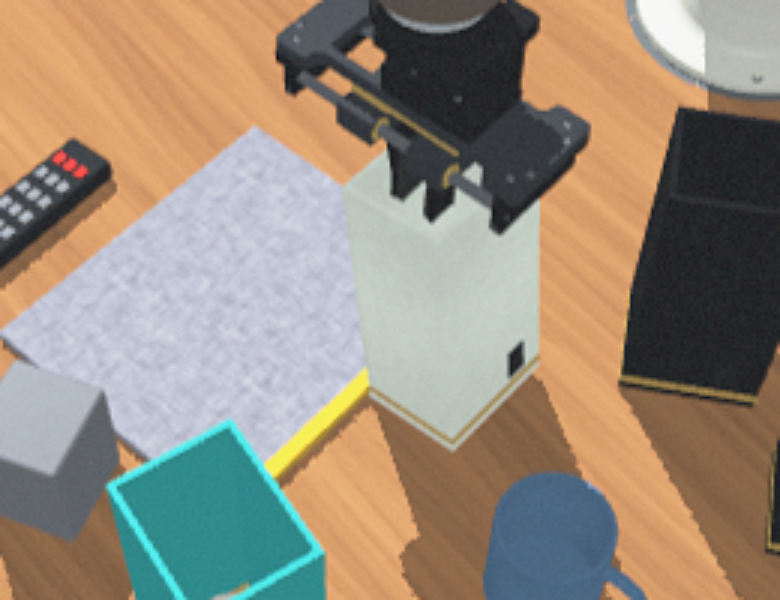

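The lamp leans about 10°, its foot at the edge at (370,385) in the crop, with the fingers inside the mouth. Continuing.

>>> play_rows:
  commands:
    - {"fingers":0.586,"tx":0.0003,"ty":0.0035,"tz":0,"ax":0,"ay":0,"az":0}
    - {"fingers":0.586,"tx":0,"ty":0.0071,"tz":0,"ax":0,"ay":0,"az":0}
    - {"fingers":0.586,"tx":-0.0002,"ty":0.011,"tz":0,"ax":0,"ay":0,"az":0}
    - {"fingers":0.586,"tx":-0.0005,"ty":0.0147,"tz":0,"ax":0,"ay":0,"az":0}
    - {"fingers":0.586,"tx":-0.0008,"ty":0.0185,"tz":0,"ax":0,"ay":0,"az":0}

```text
time_s: 4.85
tcp_pos: [0.4749, 0.0725, 0.2014]
ee_rot: [[-0.0, 0.151, -0.989], [-0.0, -0.989, -0.151], [-1.0, 0.0, 0.0]]
wrist_force: [0.4, 1.5, 1.0]
gripper_width: 0.205
```

>>> play_rows:
  commands:
    - {"fingers":0.586,"tx":0,"ty":0.0038,"tz":0,"ax":0,"ay":0,"az":0}
    - {"fingers":0.586,"tx":0,"ty":0.0077,"tz":0,"ax":0,"ay":0,"az":0}
    - {"fingers":0.586,"tx":-0.0004,"ty":0.0115,"tz":0,"ax":0,"ay":0,"az":0}
    - {"fingers":0.586,"tx":-0.0004,"ty":0.0153,"tz":0,"ax":0,"ay":0,"az":0}
    - {"fingers":0.586,"tx":-0.0004,"ty":0.0192,"tz":0,"ax":0,"ay":0,"az":0}

```text
time_s: 5.27
tcp_pos: [0.4771, 0.0582, 0.2017]
ee_rot: [[0.0, 0.151, -0.989], [0.0, -0.989, -0.151], [-1.0, -0.0, -0.0]]
wrist_force: [-0.8, 0.6, -0.1]
gripper_width: 0.208
```

>>> play_rows:
  commands:
    - {"fingers":0.586,"tx":0,"ty":0.0039,"tz":0,"ax":0,"ay":0,"az":0}
    - {"fingers":0.586,"tx":0.0003,"ty":0.0077,"tz":0,"ax":0,"ay":0,"az":0}
    - {"fingers":0.586,"tx":0.0005,"ty":0.0116,"tz":0,"ax":0,"ay":0,"az":0}
    - {"fingers":0.586,"tx":0.0008,"ty":0.0154,"tz":0,"ax":0,"ay":0,"az":0}
    - {"fingers":0.586,"tx":0.0011,"ty":0.0193,"tz":0,"ax":0,"ay":0,"az":0}

```text
time_s: 5.68
tcp_pos: [0.4793, 0.0439, 0.2008]
ee_rot: [[0.0, 0.151, -0.989], [-0.0, -0.989, -0.151], [-1.0, 0.0, 0.0]]
wrist_force: [0.5, 0.4, 0.7]
gripper_width: 0.207
```

```bash
python3 steps.py 24 28 32 36
```

```text
t 5.68 tcp [0.4793 0.0439 0.2008] F [0.5 0.4 0.7] w 18.0 J [ 25.  10. -23.   0. -57.  74.]
now vs pose [-0.5  0.2 -0.1]
24.0 28.0 [{"fingers": 0.586, "tx": 0.0003, "ty": 0.0042, "tz": -0.0006, "ax": 0.0, "ay": 0.0, "az": -0.0}, {"fingers": 0.586, "tx": 0.0008, "ty": 0.0081, "tz": -0.0006, "ax": 0.0, "ay": 0.0, "az": -0.0}, {"fingers": 0.586, "tx": 0.0013, "ty": 0.0119, "tz": -0.0006, "ax": 0.0, "ay": 0.0, "az": -0.0}, {"fingers": 0.586, "tx": 0.0019, "ty": 0.0158, "tz": -0.0006, "ax": 0.0, "ay": 0.0, "az": -0.0}, {"fingers": 0.586, "tx": 0.0025, "ty": 0.0196, "tz": -0.0006, "ax": 0.0, "ay": 0.0, "az": -0.0}]
28.0 32.0 [{"fingers": 0.586, "tx": 0.0007, "ty": 0.0038, "tz": -0.0, "ax": 0.0, "ay": 0.0, "az": 0.0}, {"fingers": 0.586, "tx": 0.0015, "ty": 0.0077, "tz": -0.0, "ax": 0.0, "ay": 0.0, "az": 0.0}, {"fingers": 0.586, "tx": 0.0023, "ty": 0.0115, "tz": -0.0, "ax": 0.0, "ay": 0.0, "az": 0.0}, {"fingers": 0.586, "tx": 0.0032, "ty": 0.0153, "tz": -0.0, "ax": 0.0, "ay": 0.0, "az": 0.0}, {"fingers": 0.586, "tx": 0.0041, "ty": 0.0192, "tz": -0.0, "ax": 0.0, "ay": 0.0, "az": 0.0}]
32.0 36.0 [{"fingers": 0.586, "tx": 0.001, "ty": 0.0038, "tz": 0.0, "ax": 0.0, "ay": 0.0, "az": 0.0}, {"fingers": 0.586, "tx": 0.0021, "ty": 0.0076, "tz": 0.0, "ax": 0.0, "ay": 0.0, "az": 0.0}, {"fingers": 0.586, "tx": 0.0032, "ty": 0.0114, "tz": -0.0, "ax": 0.0, "ay": 0.0, "az": 0.0}, {"fingers": 0.586, "tx": 0.0044, "ty": 0.0152, "tz": 0.0, "ax": 0.0, "ay": 0.0, "az": 0.0}, {"fingers": 0.586, "tx": 0.0056, "ty": 0.0189, "tz": 0.0, "ax": 0.0, "ay": 0.0, "az": 0.0}]
```

>>> play_rows:
  commands:
    - {"fingers":0.586,"tx":0.0003,"ty":0.0042,"tz":0,"ax":0,"ay":0,"az":0}
    - {"fingers":0.586,"tx":0.0008,"ty":0.0081,"tz":0,"ax":0,"ay":0,"az":0}
    - {"fingers":0.586,"tx":0.0013,"ty":0.0119,"tz":0,"ax":0,"ay":0,"az":0}
    - {"fingers":0.586,"tx":0.0019,"ty":0.0158,"tz":0,"ax":0,"ay":0,"az":0}
    - {"fingers":0.586,"tx":0.0025,"ty":0.0196,"tz":0,"ax":0,"ay":0,"az":0}

```text
time_s: 6.1
tcp_pos: [0.4814, 0.0293, 0.1989]
ee_rot: [[-0.0, 0.151, -0.989], [-0.0, -0.989, -0.151], [-1.0, 0.0, 0.0]]
wrist_force: [-0.6, -0.6, -0.1]
gripper_width: 0.206
```

```bash
cat > lampfit.py <<'E'
from fit import *
from plan import A,EX,TOE
from station import viewer
import sys
# lamp mask by colour: bright, greenish-white low saturation, in the board area, scene view; fit toe X,Z and tilt (lamp yaw, y fixed)
p=viewer.capture('scene'); im=cv2.cvtColor(p['image'],cv2.COLOR_RGB2HSV).astype(int)
EY=np.cross([0,0,1],EX)
def corners(q):
    px,pz,ph=q; P=box(.04,0,0,.08,.1,.22); R=np.array([[np.cos(ph),0,-np.sin(ph)],[0,1,0],[np.sin(ph),0,np.cos(ph)]])
    P=P@R.T+[px,0,pz]; return TOE+P[:,:1]*EX+P[:,1:2]*EY+P[:,2:]*[0,0,1]
from station import spotter
c0=np.array([.005,0,np.radians(float(sys.argv[1]))])
uv=proj(p,corners(c0)).mean(0)
ds=[d for d in spotter.silhouettes('lamp',p) if np.hypot(*(np.array(d['uv'])-uv))<60]
m=np.array(ds[0]['region'],float)
print('sil',ds[0]['score'],m.sum())
# ignore the gripper: dark pixels
ig=1-cv2.dilate(((im[:,:,2]<90)).astype(np.uint8),np.ones((5,5)))
f=lambda q:(np.abs(hullmask(p,corners(q))-m)*ig).sum()
best=min((minimize(f,c0+[0,0,d],method='Nelder-Mead',options=dict(initial_simplex=np.array([c0+[0,0,d]]*4)+np.r_[[[0]*3],np.diag([.012,.008,.1])])) for d in(-.12,0,.12)),key=lambda s:s.fun)
print('toeX,Z mm',np.round(best.x[:2]*1e3,1),'tilt',np.degrees(best.x[2]).round(1),'cost',best.fun)
v=cv2.resize(p['image'][100:360,180:500,::-1],None,fx=2.4,fy=2.4)
for u in proj(p,corners(best.x)): cv2.circle(v,tuple(np.round((u-[180,100])*2.4).astype(int)),3,(0,0,255),1)
cv2.imwrite('pics/fit.png',v)
E
python3 lampfit.py 26; python3 steps.py 28 32 36 40
```

```text
sil 0.57 5291.0
toeX,Z mm [ 2.2 -3.9] tilt 25.1 cost 78.19607843137256
t 6.2 tcp [0.4814 0.0292 0.1988] F [-0.5  0.4  0.2] w 18.2 J [ 23.  10. -23.   0. -57.  76.]
now vs pose [-0.6 -0.2 -0.1]
28.0 32.0 [{"fingers": 0.586, "tx": 0.0006, "ty": 0.0037, "tz": -0.0008, "ax": -0.0001, "ay": 0.0001, "az": -0.0}, {"fingers": 0.586, "tx": 0.0013, "ty": 0.0076, "tz": -0.0008, "ax": -0.0001, "ay": 0.0001, "az": -0.0}, {"fingers": 0.586, "tx": 0.0022, "ty": 0.0114, "tz": -0.0008, "ax": -0.0001, "ay": 0.0001, "az": -0.0}, {"fingers": 0.586, "tx": 0.003, "ty": 0.0152, "tz": -0.0008, "ax": -0.0001, "ay": 0.0001, "az": -0.0}, {"fingers": 0.586, "tx": 0.004, "ty": 0.0191, "tz": -0.0008, "ax": -0.0001, "ay": 0.0001, "az": -0.0}]
32.0 36.0 [{"fingers": 0.586, "tx": 0.001, "ty": 0.0038, "tz": 0.0, "ax": 0.0, "ay": 0.0, "az": 0.0}, {"fingers": 0.586, "tx": 0.0021, "ty": 0.0076, "tz": 0.0, "ax": 0.0, "ay": 0.0, "az": 0.0}, {"fingers": 0.586, "tx": 0.0032, "ty": 0.0114, "tz": -0.0, "ax": 0.0, "ay": 0.0, "az": 0.0}, {"fingers": 0.586, "tx": 0.0044, "ty": 0.0152, "tz": 0.0, "ax": 0.0, "ay": 0.0, "az": 0.0}, {"fingers": 0.586, "tx": 0.0056, "ty": 0.0189, "tz": 0.0, "ax": 0.0, "ay": 0.0, "az": 0.0}]
36.0 40.0 [{"fingers": 0.586, "tx": 0.0013, "ty": 0.0037, "tz": 0.0, "ax": 0.0, "ay": 0.0, "az": 0.0}, {"fingers": 0.586, "tx": 0.0026, "ty": 0.0075, "tz": 0.0, "ax": 0.0, "ay": 0.0, "az": 0.0}, {"fingers": 0.586, "tx": 0.004, "ty": 0.0112, "tz": 0.0, "ax": 0.0, "ay": 0.0, "az": 0.0}, {"fingers": 0.586, "tx": 0.0055, "ty": 0.0149, "tz": -0.0, "ax": 0.0, "ay": 0.0, "az": 0.0}, {"fingers": 0.586, "tx": 0.007, "ty": 0.0186, "tz": 0.0, "ax": 0.0, "ay": 0.0, "az": 0.0}]
```

>>> play_rows:
  commands:
    - {"fingers":0.586,"tx":0.0006,"ty":0.0037,"tz":-0.0005,"ax":0,"ay":0,"az":0}
    - {"fingers":0.586,"tx":0.0013,"ty":0.0076,"tz":-0.0008,"ax":0,"ay":0,"az":0}
    - {"fingers":0.586,"tx":0.0022,"ty":0.0114,"tz":-0.0008,"ax":0,"ay":0,"az":0}
    - {"fingers":0.586,"tx":0.003,"ty":0.0152,"tz":-0.0008,"ax":0,"ay":0,"az":0}
    - {"fingers":0.586,"tx":0.004,"ty":0.0191,"tz":-0.0008,"ax":0,"ay":0,"az":0}

```text
time_s: 6.62
tcp_pos: [0.4842, 0.0153, 0.1959]
ee_rot: [[-0.0, 0.151, -0.989], [-0.0, -0.989, -0.151], [-1.0, 0.0, 0.0]]
wrist_force: [-0.8, -0.2, -0.0]
gripper_width: 0.204
```

>>> play_rows:
  commands:
    - {"fingers":0.586,"tx":0.001,"ty":0.0038,"tz":0,"ax":0,"ay":0,"az":0}
    - {"fingers":0.586,"tx":0.0021,"ty":0.0076,"tz":0,"ax":0,"ay":0,"az":0}
    - {"fingers":0.586,"tx":0.0032,"ty":0.0114,"tz":0,"ax":0,"ay":0,"az":0}
    - {"fingers":0.586,"tx":0.0044,"ty":0.0152,"tz":0,"ax":0,"ay":0,"az":0}
    - {"fingers":0.586,"tx":0.0056,"ty":0.0189,"tz":0,"ax":0,"ay":0,"az":0}

```text
time_s: 7.03
tcp_pos: [0.4863, 0.0013, 0.1916]
ee_rot: [[-0.0, 0.151, -0.989], [-0.0, -0.989, -0.151], [-1.0, 0.0, 0.0]]
wrist_force: [-0.5, -0.4, -0.1]
gripper_width: 0.212
```

```bash
python3 lampfit.py 36; python3 steps.py 36 40 44 48
```

```text
sil 0.82 5492.0
toeX,Z mm [ 2.6 -3.6] tilt 35.8 cost 113.38039215686274
t 7.13 tcp [0.4863 0.0012 0.1916] F [ 0.5  0.  -0.9] w 18.4 J [ 19.  11. -23.   0. -56.  79.]
now vs pose [ 0.   0.  -0.1]
36.0 40.0 [{"fingers": 0.586, "tx": 0.0012, "ty": 0.0038, "tz": 0.0, "ax": -0.0001, "ay": 0.0001, "az": -0.0}, {"fingers": 0.586, "tx": 0.0026, "ty": 0.0075, "tz": 0.0, "ax": -0.0001, "ay": 0.0001, "az": -0.0}, {"fingers": 0.586, "tx": 0.004, "ty": 0.0112, "tz": 0.0, "ax": -0.0001, "ay": 0.0001, "az": -0.0}, {"fingers": 0.586, "tx": 0.0054, "ty": 0.0149, "tz": 0.0, "ax": -0.0001, "ay": 0.0001, "az": -0.0}, {"fingers": 0.586, "tx": 0.0069, "ty": 0.0186, "tz": 0.0, "ax": -0.0001, "ay": 0.0001, "az": -0.0}]
40.0 44.0 [{"fingers": 0.586, "tx": 0.002, "ty": 0.0032, "tz": 0.0, "ax": 0.0, "ay": -0.0, "az": -0.0036}, {"fingers": 0.586, "tx": 0.004, "ty": 0.0064, "tz": 0.0, "ax": -0.0, "ay": 0.0, "az": -0.0071}, {"fingers": 0.586, "tx": 0.006, "ty": 0.0096, "tz": -0.0, "ax": 0.0, "ay": -0.0, "az": -0.0107}, {"fingers": 0.586, "tx": 0.0082, "ty": 0.0127, "tz": -0.0, "ax": -0.0, "ay": -0.0, "az": -0.0142}, {"fingers": 0.586, "tx": 0.0103, "ty": 0.0158, "tz": -0.0, "ax": -0.0, "ay": -0.0, "az": -0.0178}]
44.0 48.0 [{"fingers": 0.586, "tx": 0.002, "ty": 0.0032, "tz": 0.0, "ax": 0.0, "ay": -0.0, "az": -0.0036}, {"fingers": 0.586, "tx": 0.0041, "ty": 0.0063, "tz": 0.0, "ax": -0.0, "ay": -0.0, "az": -0.0071}, {"fingers": 0.586, "tx": 0.0063, "ty": 0.0094, "tz": -0.0, "ax": 0.0, "ay": 0.0, "az": -0.0107}, {"fingers": 0.586, "tx": 0.0085, "ty": 0.0125, "tz": 0.0, "ax": 0.0, "ay": -0.0, "az": -0.0142}, {"fingers": 0.586, "tx": 0.0107, "ty": 0.0155, "tz": -0.0, "ax": 0.0, "ay": -0.0, "az": -0.0178}]
```

>>> play_rows:
  commands:
    - {"fingers":0.586,"tx":0.0012,"ty":0.0038,"tz":0,"ax":0,"ay":0,"az":0}
    - {"fingers":0.586,"tx":0.0026,"ty":0.0075,"tz":0,"ax":0,"ay":0,"az":0}
    - {"fingers":0.586,"tx":0.004,"ty":0.0112,"tz":0,"ax":0,"ay":0,"az":0}
    - {"fingers":0.586,"tx":0.0054,"ty":0.0149,"tz":0,"ax":0,"ay":0,"az":0}
    - {"fingers":0.586,"tx":0.0069,"ty":0.0186,"tz":0,"ax":0,"ay":0,"az":0}

```text
time_s: 7.55
tcp_pos: [0.4885, -0.0125, 0.1865]
ee_rot: [[0.0, 0.151, -0.989], [-0.0, -0.989, -0.151], [-1.0, 0.0, -0.0]]
wrist_force: [0.5, -0.7, -0.1]
gripper_width: 0.209
```

>>> play_rows:
  commands:
    - {"fingers":0.586,"tx":0.002,"ty":0.0032,"tz":0,"ax":0,"ay":0,"az":-0.0036}
    - {"fingers":0.586,"tx":0.004,"ty":0.0064,"tz":0,"ax":0,"ay":0,"az":-0.0071}
    - {"fingers":0.586,"tx":0.006,"ty":0.0096,"tz":0,"ax":0,"ay":0,"az":-0.0107}
    - {"fingers":0.586,"tx":0.0082,"ty":0.0127,"tz":0,"ax":0,"ay":0,"az":-0.0142}
    - {"fingers":0.586,"tx":0.0103,"ty":0.0158,"tz":0,"ax":0,"ay":0,"az":-0.0178}

```text
time_s: 7.97
tcp_pos: [0.4903, -0.0243, 0.1787]
ee_rot: [[-0.008, 0.15, -0.989], [0.056, -0.987, -0.15], [-0.998, -0.057, -0.0]]
wrist_force: [0.3, -0.8, -0.0]
gripper_width: 0.207
```

>>> play_rows:
  commands:
    - {"fingers":0.586,"tx":0.002,"ty":0.0032,"tz":0,"ax":0,"ay":0,"az":-0.0036}
    - {"fingers":0.586,"tx":0.0041,"ty":0.0063,"tz":0,"ax":0,"ay":0,"az":-0.0071}
    - {"fingers":0.586,"tx":0.0063,"ty":0.0094,"tz":0,"ax":0,"ay":0,"az":-0.0107}
    - {"fingers":0.586,"tx":0.0085,"ty":0.0125,"tz":0,"ax":0,"ay":0,"az":-0.0142}
    - {"fingers":0.586,"tx":0.0107,"ty":0.0155,"tz":0,"ax":0,"ay":0,"az":-0.0178}

```text
time_s: 8.38
tcp_pos: [0.492, -0.0353, 0.1701]
ee_rot: [[-0.017, 0.15, -0.989], [0.111, -0.982, -0.151], [-0.994, -0.113, -0.0]]
wrist_force: [-0.0, -1.8, 0.5]
gripper_width: 0.205
```

```bash
python3 lampfit.py 48; python3 steps.py 48 52 56 60
```

```text
sil 0.91 5704.0
toeX,Z mm [ 7.5 -3.9] tilt 48.0 cost 97.11372549019607
t 8.48 tcp [ 0.492  -0.0355  0.1699] F [-0.4 -0.6 -0.1] w 18.0 J [ 11.  14. -20.  -8. -56.  92.]
now vs pose [ 0.1 -0.1 -0.1]
48.0 52.0 [{"fingers": 0.586, "tx": 0.002, "ty": 0.0029, "tz": 0.0002, "ax": -0.0004, "ay": 0.0001, "az": -0.0033}, {"fingers": 0.586, "tx": 0.0042, "ty": 0.0059, "tz": 0.0002, "ax": -0.0004, "ay": 0.0001, "az": -0.0069}, {"fingers": 0.586, "tx": 0.0064, "ty": 0.009, "tz": 0.0002, "ax": -0.0004, "ay": 0.0001, "az": -0.0105}, {"fingers": 0.586, "tx": 0.0086, "ty": 0.0119, "tz": 0.0001, "ax": -0.0004, "ay": 0.0001, "az": -0.014}, {"fingers": 0.586, "tx": 0.011, "ty": 0.0148, "tz": 0.0001, "ax": -0.0004, "ay": 0.0001, "az": -0.0176}]
52.0 56.0 [{"fingers": 0.586, "tx": 0.0022, "ty": 0.003, "tz": -0.0, "ax": -0.0, "ay": -0.0, "az": -0.0036}, {"fingers": 0.586, "tx": 0.0045, "ty": 0.006, "tz": -0.0, "ax": -0.0, "ay": -0.0, "az": -0.0071}, {"fingers": 0.586, "tx": 0.0068, "ty": 0.0089, "tz": -0.0, "ax": -0.0, "ay": -0.0, "az": -0.0107}, {"fingers": 0.586, "tx": 0.0092, "ty": 0.0117, "tz": -0.0, "ax": 0.0, "ay": -0.0, "az": -0.0142}, {"fingers": 0.586, "tx": 0.0116, "ty": 0.0145, "tz": -0.0, "ax": -0.0, "ay": -0.0, "az": -0.0178}]
56.0 60.0 [{"fingers": 0.586, "tx": 0.0023, "ty": 0.0029, "tz": 0.0, "ax": 0.0, "ay": -0.0, "az": -0.0036}, {"fingers": 0.586, "tx": 0.0044, "ty": 0.006, "tz": 0.0, "ax": -0.0, "ay": -0.0, "az": -0.0071}, {"fingers": 0.586, "tx": 0.0063, "ty": 0.0093, "tz": 0.0, "ax": 0.0, "ay": -0.0, "az": -0.0107}, {"fingers": 0.586, "tx": 0.0082, "ty": 0.0126, "tz": 0.0, "ax": -0.0, "ay": -0.0, "az": -0.0142}, {"fingers": 0.586, "tx": 0.0102, "ty": 0.0159, "tz": 0.0, "ax": 0.0, "ay": -0.0, "az": -0.0178}]
```

View pics/fit.png

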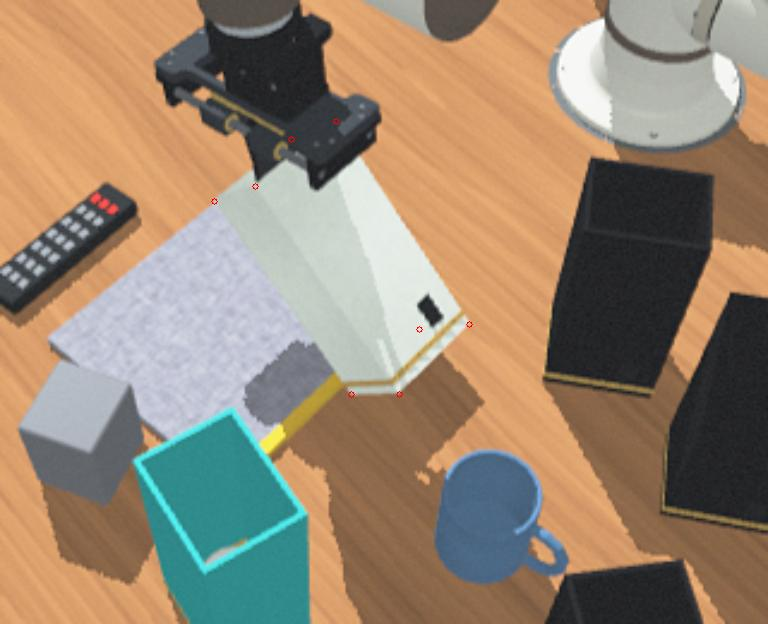

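The picture shows the lamp at about 48° on the yellow edge, its foot corner at (348,390), with the gripper bearing it inside the mouth. Fit and plan agree, so I continue.

>>> play_rows:
  commands:
    - {"fingers":0.586,"tx":0.002,"ty":0.003,"tz":0,"ax":0,"ay":0,"az":-0.0034}
    - {"fingers":0.586,"tx":0.0042,"ty":0.006,"tz":0,"ax":0,"ay":0,"az":-0.007}
    - {"fingers":0.586,"tx":0.0064,"ty":0.009,"tz":0,"ax":0,"ay":0,"az":-0.0105}
    - {"fingers":0.586,"tx":0.0086,"ty":0.0119,"tz":0,"ax":0,"ay":0,"az":-0.014}
    - {"fingers":0.586,"tx":0.011,"ty":0.0148,"tz":0,"ax":0,"ay":0,"az":-0.0177}

```text
time_s: 8.9
tcp_pos: [0.4935, -0.0452, 0.1606]
ee_rot: [[-0.025, 0.149, -0.989], [0.166, -0.975, -0.151], [-0.986, -0.168, -0.0]]
wrist_force: [0.3, -0.3, 1.3]
gripper_width: 0.202
```

>>> play_rows:
  commands:
    - {"fingers":0.586,"tx":0.0022,"ty":0.003,"tz":0,"ax":0,"ay":0,"az":-0.0036}
    - {"fingers":0.586,"tx":0.0045,"ty":0.006,"tz":0,"ax":0,"ay":0,"az":-0.0071}
    - {"fingers":0.586,"tx":0.0068,"ty":0.0089,"tz":0,"ax":0,"ay":0,"az":-0.0107}
    - {"fingers":0.586,"tx":0.0092,"ty":0.0117,"tz":0,"ax":0,"ay":0,"az":-0.0142}
    - {"fingers":0.586,"tx":0.0116,"ty":0.0145,"tz":0,"ax":0,"ay":0,"az":-0.0178}

```text
time_s: 9.32
tcp_pos: [0.4949, -0.0544, 0.1502]
ee_rot: [[-0.033, 0.147, -0.989], [0.22, -0.964, -0.151], [-0.975, -0.222, -0.0]]
wrist_force: [0.5, -2.4, 1.8]
gripper_width: 0.207
```

>>> play_rows:
  commands:
    - {"fingers":0.586,"tx":0.0022,"ty":0.003,"tz":0,"ax":0,"ay":0,"az":-0.0036}
    - {"fingers":0.586,"tx":0.0044,"ty":0.006,"tz":0,"ax":0,"ay":0,"az":-0.0071}
    - {"fingers":0.586,"tx":0.0063,"ty":0.0093,"tz":0,"ax":0,"ay":0,"az":-0.0107}
    - {"fingers":0.586,"tx":0.0082,"ty":0.0126,"tz":0,"ax":0,"ay":0,"az":-0.0142}
    - {"fingers":0.586,"tx":0.0102,"ty":0.0159,"tz":0,"ax":0,"ay":0,"az":-0.0178}

```text
time_s: 9.73
tcp_pos: [0.496, -0.0639, 0.1397]
ee_rot: [[-0.042, 0.145, -0.989], [0.274, -0.95, -0.151], [-0.961, -0.277, 0.001]]
wrist_force: [-0.5, -0.9, -0.9]
gripper_width: 0.211
```

```bash
python3 lampfit.py 60; python3 steps.py 60 64 68 72
```

```text
sil 0.59 5878.0
toeX,Z mm [15.1 -4.3] tilt 60.1 cost 118.31764705882352
t 9.83 tcp [ 0.4961 -0.0643  0.1395] F [-0.3 -1.8 -0.8] w 18.1 J [  1.  19. -15. -19. -60. 108.]
now vs pose [-0.2  0.2 -0.4]
60.0 64.0 [{"fingers": 0.586, "tx": 0.0013, "ty": 0.0035, "tz": -0.0002, "ax": -0.0004, "ay": 0.0003, "az": -0.0032}, {"fingers": 0.586, "tx": 0.0032, "ty": 0.0068, "tz": -0.0002, "ax": -0.0004, "ay": 0.0003, "az": -0.0068}, {"fingers": 0.586, "tx": 0.0052, "ty": 0.0101, "tz": -0.0002, "ax": -0.0004, "ay": 0.0003, "az": -0.0104}, {"fingers": 0.586, "tx": 0.0072, "ty": 0.0134, "tz": -0.0002, "ax": -0.0004, "ay": 0.0003, "az": -0.0139}, {"fingers": 0.586, "tx": 0.0093, "ty": 0.0166, "tz": -0.0002, "ax": -0.0005, "ay": 0.0003, "az": -0.0175}]
64.0 68.0 [{"fingers": 0.586, "tx": 0.002, "ty": 0.0033, "tz": 0.0, "ax": -0.0, "ay": 0.0, "az": -0.0036}, {"fingers": 0.586, "tx": 0.004, "ty": 0.0066, "tz": 0.0, "ax": 0.0, "ay": -0.0, "az": -0.0071}, {"fingers": 0.586, "tx": 0.006, "ty": 0.0098, "tz": -0.0, "ax": -0.0, "ay": -0.0, "az": -0.0107}, {"fingers": 0.586, "tx": 0.0081, "ty": 0.0131, "tz": 0.0, "ax": 0.0, "ay": 0.0, "az": -0.0142}, {"fingers": 0.586, "tx": 0.0103, "ty": 0.0163, "tz": 0.0, "ax": 0.0, "ay": 0.0, "az": -0.0178}]
68.0 72.0 [{"fingers": 0.586, "tx": 0.002, "ty": 0.0033, "tz": -0.0, "ax": 0.0, "ay": -0.0, "az": -0.0036}, {"fingers": 0.586, "tx": 0.0041, "ty": 0.0065, "tz": -0.0, "ax": 0.0, "ay": -0.0, "az": -0.0071}, {"fingers": 0.586, "tx": 0.0063, "ty": 0.0097, "tz": -0.0, "ax": -0.0, "ay": -0.0, "az": -0.0107}, {"fingers": 0.586, "tx": 0.0085, "ty": 0.0129, "tz": -0.0, "ax": -0.0, "ay": -0.0, "az": -0.0142}, {"fingers": 0.586, "tx": 0.0107, "ty": 0.0161, "tz": 0.0, "ax": -0.0, "ay": -0.0, "az": -0.0178}]
```

>>> play_rows:
  commands:
    - {"fingers":0.586,"tx":0.0015,"ty":0.0034,"tz":0,"ax":0,"ay":0,"az":-0.0034}
    - {"fingers":0.586,"tx":0.0032,"ty":0.0068,"tz":0,"ax":0,"ay":0,"az":-0.0069}
    - {"fingers":0.586,"tx":0.0052,"ty":0.0101,"tz":0,"ax":0,"ay":0,"az":-0.0105}
    - {"fingers":0.586,"tx":0.0072,"ty":0.0134,"tz":0,"ax":0,"ay":0,"az":-0.014}
    - {"fingers":0.586,"tx":0.0093,"ty":0.0166,"tz":0,"ax":0,"ay":0,"az":-0.0176}

```text
time_s: 10.25
tcp_pos: [0.4979, -0.0741, 0.1299]
ee_rot: [[-0.05, 0.142, -0.989], [0.326, -0.933, -0.151], [-0.944, -0.329, -0.0]]
wrist_force: [0.2, -0.4, -0.6]
gripper_width: 0.203
```

>>> play_rows:
  commands:
    - {"fingers":0.586,"tx":0.002,"ty":0.0033,"tz":0,"ax":0,"ay":0,"az":-0.0036}
    - {"fingers":0.586,"tx":0.004,"ty":0.0066,"tz":0,"ax":0,"ay":0,"az":-0.0071}
    - {"fingers":0.586,"tx":0.006,"ty":0.0098,"tz":0,"ax":0,"ay":0,"az":-0.0107}
    - {"fingers":0.586,"tx":0.0081,"ty":0.0131,"tz":0,"ax":0,"ay":0,"az":-0.0142}
    - {"fingers":0.586,"tx":0.0103,"ty":0.0163,"tz":0,"ax":0,"ay":0,"az":-0.0178}

```text
time_s: 10.67
tcp_pos: [0.4992, -0.083, 0.1185]
ee_rot: [[-0.057, 0.139, -0.989], [0.377, -0.914, -0.151], [-0.924, -0.382, 0.0]]
wrist_force: [0.0, -0.8, -0.4]
gripper_width: 0.201
```

>>> play_rows:
  commands:
    - {"fingers":0.586,"tx":0.002,"ty":0.0033,"tz":0,"ax":0,"ay":0,"az":-0.0036}
    - {"fingers":0.586,"tx":0.0041,"ty":0.0065,"tz":0,"ax":0,"ay":0,"az":-0.0071}
    - {"fingers":0.586,"tx":0.0063,"ty":0.0097,"tz":0,"ax":0,"ay":0,"az":-0.0107}
    - {"fingers":0.586,"tx":0.0085,"ty":0.0129,"tz":0,"ax":0,"ay":0,"az":-0.0142}
    - {"fingers":0.586,"tx":0.0107,"ty":0.0161,"tz":0,"ax":0,"ay":0,"az":-0.0178}

```text
time_s: 11.08
tcp_pos: [0.5004, -0.091, 0.1065]
ee_rot: [[-0.065, 0.136, -0.989], [0.428, -0.891, -0.151], [-0.902, -0.433, -0.0]]
wrist_force: [0.5, -0.5, -1.1]
gripper_width: 0.208
```

```bash
python3 lampfit.py 72; python3 steps.py 72 76 80 84
```

```text
sil 0.9 5839.0
toeX,Z mm [22.1  1.7] tilt 76.0 cost 96.90196078431373
t 11.18 tcp [ 0.5003 -0.0913  0.1061] F [ 0.2 -1.2 -1. ] w 17.9 J [ -8.  25. -10. -27. -65. 120.]
now vs pose [ 0.  -0.2  0.1]
72.0 76.0 [{"fingers": 0.586, "tx": 0.0023, "ty": 0.0031, "tz": -0.0, "ax": -0.0004, "ay": 0.0001, "az": -0.0035}, {"fingers": 0.586, "tx": 0.0045, "ty": 0.0063, "tz": -0.0, "ax": -0.0004, "ay": 0.0001, "az": -0.007}, {"fingers": 0.586, "tx": 0.0067, "ty": 0.0095, "tz": -0.0, "ax": -0.0004, "ay": 0.0001, "az": -0.0106}, {"fingers": 0.586, "tx": 0.009, "ty": 0.0126, "tz": -0.0, "ax": -0.0004, "ay": 0.0001, "az": -0.0141}, {"fingers": 0.586, "tx": 0.0113, "ty": 0.0157, "tz": -0.0, "ax": -0.0004, "ay": 0.0001, "az": -0.0177}]
76.0 80.0 [{"fingers": 0.586, "tx": 0.0022, "ty": 0.0032, "tz": -0.0, "ax": -0.0, "ay": -0.0, "az": -0.0036}, {"fingers": 0.586, "tx": 0.0044, "ty": 0.0064, "tz": -0.0, "ax": -0.0, "ay": -0.0, "az": -0.0071}, {"fingers": 0.586, "tx": 0.0067, "ty": 0.0095, "tz": -0.0, "ax": 0.0, "ay": 0.0, "az": -0.0107}, {"fingers": 0.586, "tx": 0.009, "ty": 0.0126, "tz": -0.0, "ax": -0.0, "ay": 0.0, "az": -0.0142}, {"fingers": 0.586, "tx": 0.0114, "ty": 0.0157, "tz": -0.0, "ax": 0.0, "ay": 0.0, "az": -0.0178}]
80.0 84.0 [{"fingers": 0.586, "tx": 0.0023, "ty": 0.0032, "tz": 0.0, "ax": -0.0, "ay": -0.0, "az": -0.0036}, {"fingers": 0.586, "tx": 0.0046, "ty": 0.0063, "tz": 0.0, "ax": -0.0, "ay": -0.0, "az": -0.0071}, {"fingers": 0.586, "tx": 0.0069, "ty": 0.0094, "tz": 0.0, "ax": 0.0, "ay": 0.0, "az": -0.0107}, {"fingers": 0.586, "tx": 0.0093, "ty": 0.0125, "tz": 0.0, "ax": 0.0, "ay": 0.0, "az": -0.0142}, {"fingers": 0.586, "tx": 0.0118, "ty": 0.0155, "tz": 0.0, "ax": -0.0, "ay": -0.0, "az": -0.0178}]
```

View pics/fit.png

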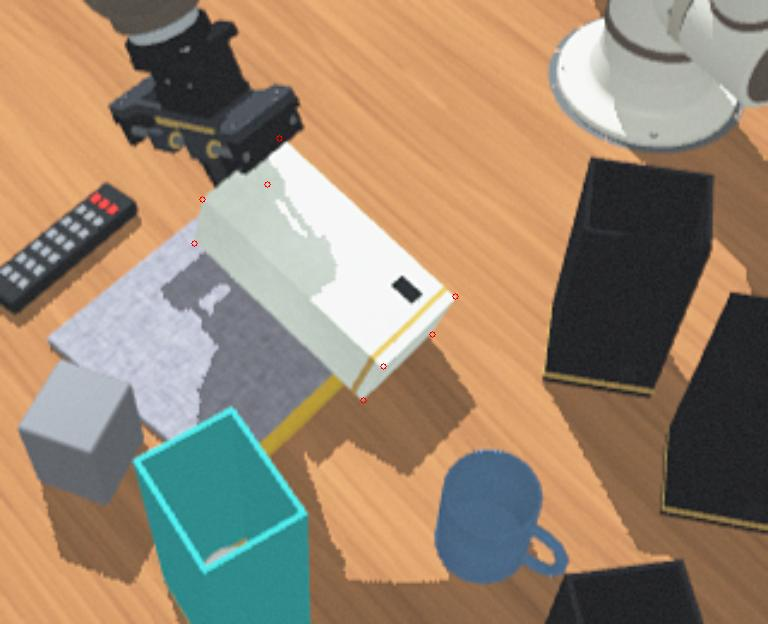

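The picture shows the lamp at about 75° on the yellow edge, fingers still under its upper rim at (270,160). The toe has slid to about 20 mm beyond where it started, within limits. I'll set the model to this.

```bash
sed -i 's/CAP=.014/CAP=.020/; s/d=.050,beta/d=.044,beta/' plan.py; for p in 73 74 75; do python3 steps.py $p|tail -1;done; python3 steps.py 74 78 82 85 88
```

```text
now vs pose [-0.2  1.2  1.1]
now vs pose [-0.5  3.1  4.2]
now vs pose [-0.8  4.9  7.3]
t 11.18 tcp [ 0.5003 -0.0913  0.1061] F [ 0.2 -1.2 -1. ] w 17.9 J [ -8.  25. -10. -27. -65. 120.]
now vs pose [-0.5  3.1  4.2]
74.0 78.0 [{"fingers": 0.586, "tx": 0.0054, "ty": 0.0094, "tz": -0.0, "ax": -0.0004, "ay": 0.0001, "az": -0.0124}, {"fingers": 0.586, "tx": 0.0076, "ty": 0.0125, "tz": -0.0, "ax": -0.0004, "ay": 0.0001, "az": -0.0159}, {"fingers": 0.586, "tx": 0.0099, "ty": 0.0157, "tz": -0.0, "ax": -0.0004, "ay": 0.0001, "az": -0.0195}, {"fingers": 0.586, "tx": 0.0123, "ty": 0.0188, "tz": -0.0, "ax": -0.0004, "ay": 0.0001, "az": -0.023}, {"fingers": 0.586, "tx": 0.0147, "ty": 0.0219, "tz": -0.0001, "ax": -0.0004, "ay": 0.0001, "az": -0.0266}]
78.0 82.0 [{"fingers": 0.586, "tx": 0.0022, "ty": 0.0032, "tz": -0.0, "ax": -0.0, "ay": 0.0, "az": -0.0036}, {"fingers": 0.586, "tx": 0.0044, "ty": 0.0065, "tz": -0.0, "ax": -0.0, "ay": 0.0, "az": -0.0071}, {"fingers": 0.586, "tx": 0.0067, "ty": 0.0096, "tz": -0.0, "ax": -0.0, "ay": -0.0, "az": -0.0107}, {"fingers": 0.586, "tx": 0.009, "ty": 0.0128, "
[... 442 characters left out ...]
 -0.008}, {"fingers": 0.586, "tx": 0.0069, "ty": 0.0095, "tz": -0.0, "ax": 0.0, "ay": 0.0, "az": -0.0107}, {"fingers": 0.586, "tx": 0.0087, "ty": 0.0118, "tz": -0.0, "ax": -0.0, "ay": -0.0, "az": -0.0133}]
85.0 88.0 [{"fingers": 0.586, "tx": 0.0017, "ty": 0.0024, "tz": -0.0, "ax": 0.0, "ay": -0.0, "az": -0.0027}, {"fingers": 0.586, "tx": 0.0035, "ty": 0.0047, "tz": 0.0, "ax": 0.0, "ay": 0.0, "az": -0.0053}, {"fingers": 0.586, "tx": 0.0052, "ty": 0.0071, "tz": -0.0, "ax": 0.0, "ay": 0.0, "az": -0.008}, {"fingers": 0.586, "tx": 0.0071, "ty": 0.0094, "tz": -0.0, "ax": 0.0, "ay": -0.0, "az": -0.0107}, {"fingers": 0.586, "tx": 0.0089, "ty": 0.0117, "tz": 0.0, "ax": 0.0, "ay": 0.0, "az": -0.0133}]
```

>>> play_rows:
  commands:
    - {"fingers":0.586,"tx":0.003,"ty":0.0044,"tz":0,"ax":0,"ay":0,"az":-0.0053}
    - {"fingers":0.586,"tx":0.0059,"ty":0.0088,"tz":0,"ax":0,"ay":0,"az":-0.0106}
    - {"fingers":0.586,"tx":0.0088,"ty":0.0131,"tz":0,"ax":0,"ay":0,"az":-0.016}
    - {"fingers":0.586,"tx":0.0118,"ty":0.0175,"tz":0,"ax":0,"ay":0,"az":-0.0213}
    - {"fingers":0.586,"tx":0.0147,"ty":0.0219,"tz":0,"ax":0,"ay":0,"az":-0.0266}

```text
time_s: 11.6
tcp_pos: [0.5019, -0.101, 0.0892]
ee_rot: [[-0.076, 0.13, -0.989], [0.501, -0.852, -0.15], [-0.862, -0.507, 0.0]]
wrist_force: [0.0, -1.0, -0.7]
gripper_width: 0.209
```

>>> play_rows:
  commands:
    - {"fingers":0.586,"tx":0.0022,"ty":0.0032,"tz":0,"ax":0,"ay":0,"az":-0.0036}
    - {"fingers":0.586,"tx":0.0044,"ty":0.0065,"tz":0,"ax":0,"ay":0,"az":-0.0071}
    - {"fingers":0.586,"tx":0.0067,"ty":0.0096,"tz":0,"ax":0,"ay":0,"az":-0.0107}
    - {"fingers":0.586,"tx":0.009,"ty":0.0128,"tz":0,"ax":0,"ay":0,"az":-0.0142}
    - {"fingers":0.586,"tx":0.0114,"ty":0.0159,"tz":0,"ax":0,"ay":0,"az":-0.0178}

```text
time_s: 12.02
tcp_pos: [0.5028, -0.1067, 0.0761]
ee_rot: [[-0.083, 0.126, -0.989], [0.548, -0.823, -0.151], [-0.833, -0.554, -0.0]]
wrist_force: [0.4, -0.4, -0.5]
gripper_width: 0.204
```

```bash
python3 lampfit.py 82; python3 steps.py 82 85 88 91
```

```text
sil 0.86 5676.0
toeX,Z mm [20.9  2.7] tilt 84.6 cost 98.8
t 12.12 tcp [ 0.5027 -0.107   0.0757] F [ 0.2 -0.6 -1.2] w 18.2 J [-14.  31.  -6. -33. -70. 129.]
now vs pose [-0.   0.1 -0.1]
82.0 85.0 [{"fingers": 0.586, "tx": 0.0015, "ty": 0.0025, "tz": -0.0, "ax": -0.0003, "ay": 0.0001, "az": -0.0026}, {"fingers": 0.586, "tx": 0.0032, "ty": 0.0049, "tz": -0.0, "ax": -0.0003, "ay": 0.0001, "az": -0.0053}, {"fingers": 0.586, "tx": 0.0049, "ty": 0.0073, "tz": -0.0, "ax": -0.0003, "ay": 0.0001, "az": -0.008}, {"fingers": 0.586, "tx": 0.0067, "ty": 0.0096, "tz": -0.0, "ax": -0.0003, "ay": 0.0001, "az": -0.0106}, {"fingers": 0.586, "tx": 0.0085, "ty": 0.0119, "tz": -0.0, "ax": -0.0003, "ay": 0.0001, "az": -0.0133}]
85.0 88.0 [{"fingers": 0.586, "tx": 0.0017, "ty": 0.0024, "tz": -0.0, "ax": 0.0, "ay": -0.0, "az": -0.0027}, {"fingers": 0.586, "tx": 0.0035, "ty": 0.0047, "tz": 0.0, "ax": 0.0, "ay": 0.0, "az": -0.0053}, {"fingers": 0.586, "tx": 0.0052, "ty": 0.0071, "tz": -0.0, "ax": 0.0, "ay": 0.0, "az": -0.008}, {"fingers": 0.586, "tx": 0.0071, "ty": 0.0094, "tz": -0.0, "ax": 0.0, "ay": -0.0, "az": -0.0107}, {"fingers": 0.586, "tx": 0.0089, "ty": 0.0117, "tz": 0.0, "ax": 0.0, "ay": 0.0, "az": -0.0133}]
88.0 91.0 [{"fingers": 0.586, "tx": 0.0018, "ty": 0.0024, "tz": -0.0, "ax": -0.0, "ay": -0.0, "az": -0.0027}, {"fingers": 0.586, "tx": 0.0036, "ty": 0.0047, "tz": -0.0, "ax": -0.0, "ay": -0.0, "az": -0.0053}, {"fingers": 0.586, "tx": 0.0054, "ty": 0.007, "tz": -0.0, "ax": 0.0, "ay": -0.0, "az": -0.008}, {"fingers": 0.586, "tx": 0.0072, "ty": 0.0093, "tz": -0.0, "ax": -0.0, "ay": -0.0, "az": -0.0107}, {"fingers": 0.586, "tx": 0.0091, "ty": 0.0116, "tz": 0.0, "ax": -0.0, "ay": -0.0, "az": -0.0133}]
```

>>> play_rows:
  commands:
    - {"fingers":0.586,"tx":0.0016,"ty":0.0025,"tz":0,"ax":0,"ay":0,"az":-0.0026}
    - {"fingers":0.586,"tx":0.0032,"ty":0.0049,"tz":0,"ax":0,"ay":0,"az":-0.0053}
    - {"fingers":0.586,"tx":0.0049,"ty":0.0073,"tz":0,"ax":0,"ay":0,"az":-0.008}
    - {"fingers":0.586,"tx":0.0067,"ty":0.0096,"tz":0,"ax":0,"ay":0,"az":-0.0106}
    - {"fingers":0.586,"tx":0.0085,"ty":0.0119,"tz":0,"ax":0,"ay":0,"az":-0.0133}

```text
time_s: 12.53
tcp_pos: [0.5034, -0.1105, 0.0659]
ee_rot: [[-0.089, 0.122, -0.989], [0.581, -0.8, -0.151], [-0.809, -0.588, -0.0]]
wrist_force: [-0.4, -0.2, -0.7]
gripper_width: 0.207
```

>>> play_rows:
  commands:
    - {"fingers":0.586,"tx":0.0017,"ty":0.0024,"tz":0,"ax":0,"ay":0,"az":-0.0027}
    - {"fingers":0.586,"tx":0.0035,"ty":0.0047,"tz":0,"ax":0,"ay":0,"az":-0.0053}
    - {"fingers":0.586,"tx":0.0052,"ty":0.0071,"tz":0,"ax":0,"ay":0,"az":-0.008}
    - {"fingers":0.586,"tx":0.0071,"ty":0.0094,"tz":0,"ax":0,"ay":0,"az":-0.0107}
    - {"fingers":0.586,"tx":0.0089,"ty":0.0117,"tz":0,"ax":0,"ay":0,"az":-0.0133}

```text
time_s: 12.95
tcp_pos: [0.5039, -0.1135, 0.0555]
ee_rot: [[-0.094, 0.118, -0.989], [0.615, -0.774, -0.151], [-0.783, -0.622, 0.0]]
wrist_force: [0.0, 1.5, 0.9]
gripper_width: 0.208
```

```bash
python3 lampfit.py 88; python3 steps.py 88 90
```

```text
sil 0.62 5760.0
toeX,Z mm [22.   7.2] tilt 90.5 cost 126.99215686274509
t 13.05 tcp [ 0.5037 -0.1137  0.0551] F [0.4 0.4 0.5] w 17.9 J [-16.  35.  -4. -36. -73. 133.]
now vs pose [-0.1  0.3  0.2]
88.0 90.0 [{"fingers": 0.586, "tx": 0.0011, "ty": 0.0022, "tz": -0.0001, "ax": -0.0003, "ay": 0.0001, "az": -0.0017}, {"fingers": 0.586, "tx": 0.0023, "ty": 0.0037, "tz": -0.0001, "ax": -0.0003, "ay": 0.0001, "az": -0.0034}, {"fingers": 0.586, "tx": 0.0035, "ty": 0.0053, "tz": -0.0001, "ax": -0.0003, "ay": 0.0001, "az": -0.0052}, {"fingers": 0.586, "tx": 0.0047, "ty": 0.0068, "tz": -0.0001, "ax": -0.0003, "ay": 0.0001, "az": -0.007}, {"fingers": 0.586, "tx": 0.0059, "ty": 0.0084, "tz": -0.0001, "ax": -0.0003, "ay": 0.0001, "az": -0.0088}]
```

View pics/fit.png

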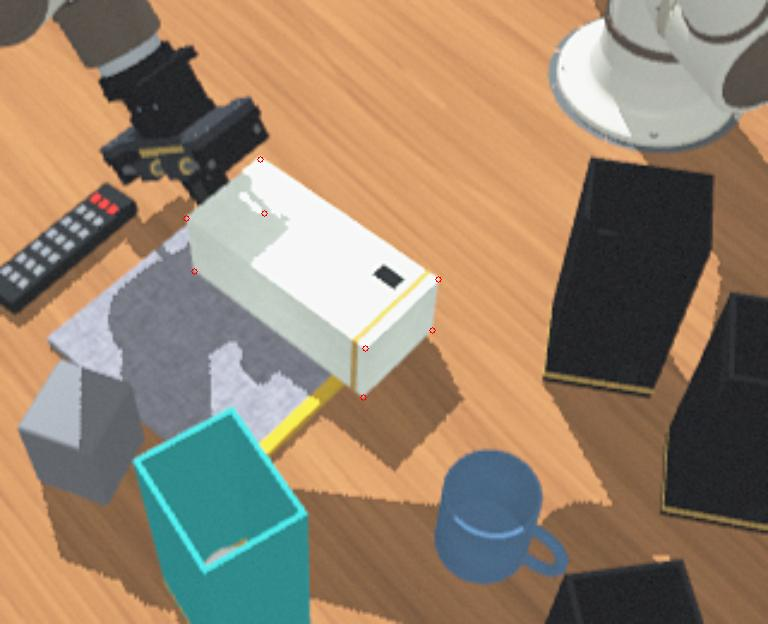

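The picture shows the lamp practically flat (fit 90.5°) with its foot just beyond the yellow edge at (360,395). I'll lower 3 mm, shut the fingers for clearance, then draw out along the tool axis.

>>> play_rows:
  commands:
    - {"fingers":0.586,"tx":0.001,"ty":0.0008,"tz":0,"ax":0,"ay":0,"az":0}
    - {"fingers":0.586,"tx":0.002,"ty":0.0016,"tz":0,"ax":0,"ay":0,"az":0}
    - {"fingers":0.586,"tx":0.003,"ty":0.0025,"tz":0,"ax":0,"ay":0,"az":0}
    - {"fingers":0.7,"tx":0.003,"ty":0.0025,"tz":0,"ax":0,"ay":0,"az":0}
    - {"fingers":0.8,"tx":0.003,"ty":0.0025,"tz":0,"ax":0,"ay":0,"az":0}

```text
time_s: 13.47
tcp_pos: [0.5039, -0.1136, 0.0527]
ee_rot: [[-0.094, 0.118, -0.989], [0.613, -0.775, -0.151], [-0.784, -0.621, -0.0]]
wrist_force: [-0.8, 0.3, -0.7]
gripper_width: 0.141
```

>>> play_rows:
  commands:
    - {"fingers":1,"tx":0,"ty":0,"tz":0,"ax":0,"ay":0,"az":0}
    - {"fingers":1,"tx":0,"ty":0,"tz":0,"ax":0,"ay":0,"az":0}
    - {"fingers":1,"tx":0,"ty":0,"tz":0,"ax":0,"ay":0,"az":0}
    - {"fingers":1,"tx":0,"ty":0,"tz":0,"ax":0,"ay":0,"az":0}
    - {"fingers":1,"tx":0,"ty":0,"tz":0,"ax":0,"ay":0,"az":0}

```text
time_s: 13.88
tcp_pos: [0.5039, -0.1137, 0.0527]
ee_rot: [[-0.093, 0.118, -0.989], [0.613, -0.775, -0.151], [-0.784, -0.621, -0.0]]
wrist_force: [-0.6, -0.2, -0.4]
gripper_width: 0.008
```

```bash
python3 lampfit.py 90; python3 steps.py 88
```

```text
t 13.98 tcp [ 0.5039 -0.1137  0.0526] F [-0.   0.3  0.4] w 0.3 J [-16.  35.  -4. -36. -72. 133.]
now vs pose [ 0.1  0.3 -2.2]Traceback (most recent call last):
  File "lampfit.py", line 15, in <module>
    m=np.array(ds[0]['region'],float)
               ~~^^^
IndexError: list index out of range
```

>>> play_rows:
  commands:
    - {"fingers":1,"tx":-0.012,"ty":0,"tz":0,"ax":0,"ay":0,"az":0}
    - {"fingers":1,"tx":-0.03,"ty":0,"tz":0,"ax":0,"ay":0,"az":0}
    - {"fingers":1,"tx":-0.05,"ty":0,"tz":0,"ax":0,"ay":0,"az":0}
    - {"fingers":1,"tx":-0.075,"ty":0,"tz":0,"ax":0,"ay":0,"az":0}
    - {"fingers":1,"tx":-0.1,"ty":0,"tz":0,"ax":0,"ay":0,"az":0}

```text
time_s: 14.4
tcp_pos: [0.5108, -0.1605, 0.1125]
ee_rot: [[-0.094, 0.118, -0.989], [0.613, -0.775, -0.151], [-0.784, -0.62, 0.0]]
wrist_force: [0.2, -0.7, 0.5]
gripper_width: 0.003
```

>>> play_rows:
  commands:
    - {"fingers":1,"tx":-0.04,"ty":0,"tz":0,"ax":0,"ay":0,"az":0}
    - {"fingers":1,"tx":-0.08,"ty":0,"tz":0,"ax":0,"ay":0,"az":0}
    - {"fingers":1,"tx":-0.12,"ty":0,"tz":0,"ax":0,"ay":0,"az":0}
    - {"fingers":1,"tx":-0.14,"ty":0,"tz":0,"ax":0,"ay":0,"az":0}
    - {"fingers":1,"tx":-0.14,"ty":0,"tz":0,"ax":0,"ay":0,"az":0}

```text
time_s: 14.82
tcp_pos: [0.522, -0.2272, 0.1972]
ee_rot: [[-0.087, 0.121, -0.989], [0.61, -0.778, -0.149], [-0.788, -0.616, -0.006]]
wrist_force: [0.1, 0.2, -0.4]
gripper_width: 0.003
```

```bash
python3 lampfit.py 90; python3 steps.py 88
python3 - <<'E'
from fit import *
from station import viewer,spotter
p=viewer.capture('top'); cv2.imwrite('pics/end.png',p['image'][:,:,::-1])
for o,z in(('speaker',.09),('mug',.09),('remote',.02)):
    for d in spotter.find_in(o,p)[:1]: print(o,back(p,d['uv'],z))
b=np.array([.54696,-.02295]);a=1.7157
from plan import *
R=np.array([[np.cos(a),-np.sin(a)],[np.sin(a),np.cos(a)]]); t=TOE+.021*EX; print('toe in board',R.T@(t[:2]-b))
E
```

```text
sil 0.97 5757.0
toeX,Z mm [23.   6.5] tilt 89.6 cost 116.01176470588237
t 14.92 tcp [ 0.5205 -0.2241  0.1938] F [ 1.7  0.3 -0.3] w 0.1 J [-25.  32.  12. -31. -93. 128.]
now vs pose [  16.7 -110.1  139. ]
speaker [0.73386478 0.01423196 0.09      ]
mug [0.48308299 0.00161473 0.09      ]
remote [ 0.64534573 -0.20145659  0.02      ]
toe in board [0.14202778 0.05729007]
```

View pics/end.png

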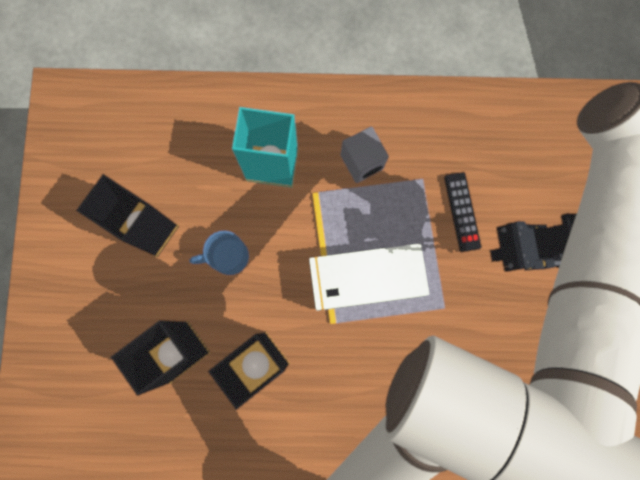

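The picture shows the lamp flat on the board: foot edge (310,258)-(318,309), mouth edge (422,245)-(429,296). The mug at (226,253), speaker and remote have not moved, and the mug fix near the lamp was a false find by the network. A last check from the top view, then I hand in.

Run:
```python
from fit import *
from station import r,viewer
import time
p=viewer.capture('top'); im=cv2.cvtColor(p['image'],cv2.COLOR_RGB2HSV)
m=((im[:,:,2]>215)&(im[:,:,1]<40)).astype(np.uint8); m[:,440:]=0; m[:240]=0; m[315:]=0; m[:,:300]=0
m=cv2.morphologyEx(m,cv2.MORPH_CLOSE,np.ones((7,7)))
c=max(cv2.findContours(m,0,2)[0],key=cv2.contourArea); q=cv2.boxPoints(cv2.minAreaRect(c))
W=np.array([back(p,u,.09) for u in q])[:,:2]; b=np.array([.54696,-.02295]);a=1.7157
R=np.array([[np.cos(a),-np.sin(a)],[np.sin(a),np.cos(a)]]); B=(W-b)@R
print(np.round(B,4).tolist(), 'x range',B[:,0].min(),B[:,0].max(),'yaw',cv2.minAreaRect(((B)*1e3).astype(np.float32)))
s=r.sense(); print(s['time_s'],s['wrist_force'],np.abs(s['joint_velocities']).max())
```

```text
[[0.1448, 0.0092], [-0.0786, 0.0073], [-0.076, 0.1089], [0.144, 0.1101]] x range -0.0785585457358992 0.14482292830134097 yaw ((32.73792266845703, 58.97016906738281), (223.3889617919922, 101.54398345947266), 0.44534680247306824)
15.1667 [ 0.34397047 -0.08647041  0.43570075] 0.6296576396691876
```

```bash
python3 -c "
from station import job; print(job.finish_job())"
```

```text
the job is handed in; nothing more can be done
None
```

The white lamp now lies flat on its -x face on the board, its foot at the yellow edge, and I handed the job in at about 15 s. No verdict was reported.

I tipped it with partly open fingers inside the mouth, pulling on the -x wall. Past the balance point its +x rim rested on the finger backs all the way down, planned at about 0.15–0.2 rad/s. Then I shut the fingers and drew them out along the tool axis.

**Last checks:**
- **Foot:** the toe is at about x = 0.143 m in the board frame (allowed 0.105–0.155) and about 57 mm sideways. During the letting-down it slid outward more than planned, leaving about 12 mm of margin.
- **Squareness and flatness:** the lamp is square to the edge within about 0.5°, and the image fit gives a tilt of 89.6°. The fit also put the toe at 6.5 mm height where 10 mm is expected. It read a few mm low throughout, so I took that as bias.
- **Bystanders:** the speaker is within about 2 mm of its first position. The remote reads about 8 mm off, which I put down to detection error, as it looks unmoved in the picture.
- **Mug:** the detector's last position for it was wrong, a point on the lamp. In the picture the mug stands where it was.
- **Robot:** it is clear of everything, and the wrist force is at noise level.

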